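# Pin a flow-chip stack in its bonding fixture

## Task

Build the flow-chip stack for bonding: first pull both red-knobbed alignment pins out of the fixture and park them upright in the grey stand. Then lay every blue layer that is on the bench flat on the fixture's tilted bed, one on the other, each leaning against the backstop, put the black cover on top, ports up, and pin the stack together by pushing both pins through cover, layers and bed until their flanges rest on the cover; leave the flask, the timer and the tape where they are.

Things in the scene. Friction and masses are not known exactly. Their poses are not given: they have to be found in the camera images.
- fixture: fixed bonding fixture standing on the worktop: dark steel foot plate (140 x 112 x 10 mm) with four aluminium legs that carry the tilted bed. Origin: on the worktop below the bed's origin; its x axis is the horizontal heading up the slope.
- bed: the fixture's aluminium bed, sloping 25 degrees, low end towards the robot. Origin: on its upper face, 84 mm above the worktop, where the centre of a layer comes when it leans on the backstop and is centred. x up the slope, y across, z square out of the bed. Polished: a layer let go on it, or on other layers, slides down to the backstop. In x from -26 to +26 mm it is 44 mm wide, with free space beside it for fingers
- backstop (a point): foot of the backstop's face, at x = -50 mm, y = 0 of the bed, axes as the bed: a wall square to the bed at its low end, 64 mm wide, 44 mm high above the bed, 8 mm thick
- guide_post (a point): foot of one of four round steel guide posts, 8 mm thick, 42 mm high with rounded tops, square to the bed at x = -36 and +36 mm, y = -34 and +34 mm (this one is at +36, +34). 60 mm are clear between them across the bed, for the 56 mm wide layers
- bed_hole0 (a point): mouth of the lower of the two 13 mm through holes in the bed, at x = -36 mm, y = 0 of the bed; axes as the bed. A pin fits in to its flange without layers
- bed_hole1 (a point): mouth of the upper 13 mm through hole in the bed, at x = +36 mm, y = 0 of the bed; axes as the bed
- layer_1: blue acrylic layer with a fine winding channel on its upper face, 100 x 56 x 8 mm (x, y, z), two 14.5 mm through holes on its long centre line at x = -36 and +36 mm. Origin: centre of the underside; x along the length, z up. The same when turned half round. Lies flat on the worktop at the start. 40 to 75 g. One of four alike; some may be absent
- layer_2: blue acrylic layer with a fine winding channel on its upper face, 100 x 56 x 8 mm (x, y, z), two 14.5 mm through holes on its long centre line at x = -36 and +36 mm. Origin: centre of the underside; x along the length, z up. The same when turned half round. Lies flat on the worktop at the start. 40 to 75 g. One of four alike; some may be absent
- layer_3: blue acrylic layer with a fine winding channel on its upper face, 100 x 56 x 8 mm (x, y, z), two 14.5 mm through holes on its long centre line at x = -36 and +36 mm. Origin: centre of the underside; x along the length, z up. The same when turned half round. Lies flat on the worktop at the start. 40 to 75 g. One of four alike; some may be absent
- layer_4: blue acrylic layer with a fine winding channel on its upper face, 100 x 56 x 8 mm (x, y, z), two 14.5 mm through holes on its long centre line at x = -36 and +36 mm. Origin: centre of the underside; x along the length, z up. The same when turned half round. Lies flat on the worktop at the start. 40 to 75 g. One of four alike; some may be absent
- cover: black cover plate, 100 x 56 x 10 mm, two white ports (11 mm wide, 9 mm high) on its upper face at x = -14 and +14 mm, two 14.5 mm through holes at x = -36 and +36 mm on its long centre line. Origin: centre of the underside; x along the length, z up out of the ports' face. Lies ports up on the worktop at the start. Slides like the layers. Either end may go to the backstop. 70 to 120 g
- cover_hole0 (a point): mouth of the cover's hole at x = -36 mm, on its upper face
- cover_hole1 (a point): mouth of the cover's hole at x = +36 mm, on its upper face
- pin_a: alignment pin, 135 mm long: steel shank 11 mm thick, 60 mm long, its last 12 mm tapered to 5 mm; steel flange 24 mm wide, 5 mm thick; neck 11 mm; red round knob 22 mm thick from 38 to 75 mm above the flange's underside. Origin: on the axis at the flange's underside (rests on the cover when fully home); z towards the knob. At the start it is in a bed hole to its flange. 70 g. One of two alike
- pin_a_tip (a point): the pin's nose tip, 60 mm below its origin along the axis
- pin_b: alignment pin, 135 mm long: steel shank 11 mm thick, 60 mm long, its last 12 mm tapered to 5 mm; steel flange 24 mm wide, 5 mm thick; neck 11 mm; red round knob 22 mm thick from 38 to 75 mm above the flange's underside. Origin: on the axis at the flange's underside (rests on the cover when fully home); z towards the knob. At the start it is in a bed hole to its flange. 70 g. One of two alike
- pin_b_tip (a point): the pin's nose tip, 60 mm below its origin along the axis
- pin_stand: fixed grey stand, 130 x 60 x 70 mm, on the worktop, empty at the start; a pin hangs upright by its flange in each of two 16 mm holes through the 10 mm thick top shelf, at x = -42 and +42 mm; below the shelf it is open; the shelf is 50 mm wide. Origin: centre of the underside, z up
- stand_hole0 (a point): mouth of the stand's hole at x = -42 mm, on the shelf's upper face, where the flange of a parked pin rests
- stand_hole1 (a point): mouth of the stand's hole at x = +42 mm, on the shelf's upper face, where the flange of a parked pin rests
- flask_b: bystander: pink culture flask with teal cap, 51 x 100 x 29 mm, lying on the worktop behind the fixture. Origin: centre of its underside
- timer: bystander: white bench timer, 66 x 66 x 18 mm. Origin: centre of its underside
- tape_roll: bystander: roll of green tape, 60 mm wide, 19 mm high. Origin: centre of its underside
Mind the look-alikes: they are no part of the job. What is shaped like the layer_1 but yellow is not meant.

How it is judged:
On the way, in this order (a step that is already met when the one before it is completed fails the run):
1. both pins stand upright in the pin stand ((((distance between pin_a and stand_hole0 below 0.008 m and angle between pin_a's own z axis and vertical below 0.12 rad) and (distance between pin_b and stand_hole1 below 0.008 m and angle between pin_b's own z axis and vertical below 0.12 rad)) or ((distance between pin_a and stand_hole1 below 0.008 m and angle between pin_a's own z axis and vertical below 0.12 rad) and (distance between pin_b and stand_hole0 below 0.008 m and angle between pin_b's own z axis and vertical below 0.12 rad)))), for 0.2 s.
2. every layer present lies on the bed or on another layer, leaning against the backstop (x of layer_1 in the frame of bed between -0.004 and 0.004 m and y of layer_1 in the frame of bed between -0.005 and 0.005 m and z of layer_1 in the frame of bed between -0.003 and 0.028 m and angle between the z axis of each of layer_1, layer_2, layer_3, layer_4 and the z axis of bed, either way round below 0.06 rad and angle between the x axis of each of layer_1, layer_2, layer_3, layer_4 and the x axis of bed, either way round below 0.1 rad and x of layer_2 in the frame of bed between -0.004 and 0.004 m and y of layer_2 in the frame of bed between -0.005 and 0.005 m and z of layer_2 in the frame of bed between -0.003 and 0.028 m and x of layer_3 in the frame of bed between -0.004 and 0.004 m and y of layer_3 in the frame of bed between -0.005 and 0.005 m and z of layer_3 in the frame of bed between -0.003 and 0.028 m and x of layer_4 in the frame of bed between -0.004 and 0.004 m and y of layer_4 in the frame of bed between -0.005 and 0.005 m and z of layer_4 in the frame of bed between -0.003 and 0.028 m), for 0.2 s.
3. the cover lies on top of all layers, leaning against the backstop, ports up (x of cover in the frame of bed between -0.004 and 0.004 m and y of cover in the frame of bed between -0.005 and 0.005 m and z of cover in the frame of bed between -0.003 and 0.037 m and angle between the z axis of cover and the z axis of bed, either way round below 0.06 rad and angle between the x axis of cover and the x axis of bed, either way round below 0.1 rad and z of cover in the frame of layer_1 above 0.005 m and z of cover in the frame of layer_2 above 0.005 m and z of cover in the frame of layer_3 above 0.005 m and z of cover in the frame of layer_4 above 0.005 m and angle between cover's own z axis and vertical below 0.6 rad), for 0.2 s.
4. one pin is fully home (((distance between pin_a and cover_hole0 below 0.005 m and angle between the z axis of pin_a and the z axis of bed, either way round below 0.08 rad and z of pin_a_tip in the frame of bed below -0.01 m) or (distance between pin_a and cover_hole1 below 0.005 m and angle between the z axis of pin_a and the z axis of bed, either way round below 0.08 rad and z of pin_a_tip in the frame of bed below -0.01 m) or (distance between pin_b and cover_hole0 below 0.005 m and angle between the z axis of pin_b and the z axis of bed, either way round below 0.08 rad and z of pin_b_tip in the frame of bed below -0.01 m) or (distance between pin_b and cover_hole1 below 0.005 m and angle between the z axis of pin_b and the z axis of bed, either way round below 0.08 rad and z of pin_b_tip in the frame of bed below -0.01 m))), for 0.2 s.
5. both pins are fully home ((((distance between pin_a and cover_hole0 below 0.005 m and angle between the z axis of pin_a and the z axis of bed, either way round below 0.08 rad and z of pin_a_tip in the frame of bed below -0.01 m) and (distance between pin_b and cover_hole1 below 0.005 m and angle between the z axis of pin_b and the z axis of bed, either way round below 0.08 rad and z of pin_b_tip in the frame of bed below -0.01 m)) or ((distance between pin_a and cover_hole1 below 0.005 m and angle between the z axis of pin_a and the z axis of bed, either way round below 0.08 rad and z of pin_a_tip in the frame of bed below -0.01 m) and (distance between pin_b and cover_hole0 below 0.005 m and angle between the z axis of pin_b and the z axis of bed, either way round below 0.08 rad and z of pin_b_tip in the frame of bed below -0.01 m)))), for 0.2 s.
At the end, for the whole second after the job is handed in: All present layers, and the cover above them with ports up, lie flat on the bed within 4 mm of leaning on the backstop, 5 mm across, 0.1 rad in heading; both pins stand square in separate holes, flange within 5 mm of the cover hole, nose over 10 mm into the bed; released, at rest (all of step 2 and all of step 3 and (((distance between pin_a and cover_hole0 below 0.005 m and angle between the z axis of pin_a and the z axis of bed, either way round below 0.08 rad and z of pin_a_tip in the frame of bed below -0.01 m) and (distance between pin_b and cover_hole1 below 0.005 m and angle between the z axis of pin_b and the z axis of bed, either way round below 0.08 rad and z of pin_b_tip in the frame of bed below -0.01 m)) or ((distance between pin_a and cover_hole1 below 0.005 m and angle between the z axis of pin_a and the z axis of bed, either way round below 0.08 rad and z of pin_a_tip in the frame of bed below -0.01 m) and (distance between pin_b and cover_hole0 below 0.005 m and angle between the z axis of pin_b and the z axis of bed, either way round below 0.08 rad and z of pin_b_tip in the frame of bed below -0.01 m))) and linear speed of each of layer_1, layer_2, layer_3, layer_4, cover, pin_a, pin_b below 0.02 m/s); the robot touches nothing.
It fails at once if the flask, the timer or the tape is moved by more than 40 mm (distance of any of flask_b, timer, tape_roll from where it was at the start of the episode above 0.04 m).
Of layer_1, layer_2, layer_3, layer_4 only 2 to 4 are there at a start; the rules pass over those that are not, and their reading is None.
At some moment in a run one of layer_1, layer_2, layer_3, layer_4, cover may be knocked a few centimetres aside while the robot is not near it.
It also fails if it takes over 210 s, if anything falls off the work surface, if the arm or the gripper's body presses on something with over 40 N, if the wrist force passes 120 N, or if a joint passes its speed limit or range.

## Robot

A 6-joint arm with a two-finger parallel gripper is mounted at the origin on a cart in front of the work surface, level with it; the furniture and walls round the work are solid. World frame = base frame: x ahead of the robot, y to its left, z up, the work surface at z = 0. Lengths are in m, angles in rad, forces in N, time in s.
With the tool pointing down it reaches from about 0.4 to 0.825 m from the base axis. Payload 7 kg.
Tool frame: the origin (TCP) lies midway between the tips of the shut fingers; the grasp point (between the pads) lies 19 mm behind it; z points along the fingers, y is the line along which they close (so a half turn about z gives the same grasp; the last joint's range is limited). The gripper opens to 88 mm and grips with 3 to 60 N. Pads are 19 mm wide; open, the fingers measure 130 mm over their backs; the gripper's body (78 mm by 193 mm) begins 47 mm behind the grasp point.
Start: joints at [1.63, 0.359, 0.012, 0, -1.224, -0.288], TCP at [0.153, 0.657, 0.227] pointing down, gripper open.
Joint ranges: [-3.07, 3.07], [-1.43, 2.12], [-1.02, 1.25], [-3.03, 1.67], [-3.05, -0], [-3.03, 3.03]. Speed limits (rad/s): [2.39, 2.39, 3.01, 3.14, 3.14, 3.14].

## Interface

Orientations are given as [roll, pitch, yaw] about the fixed x, y, z axes, in that order (R = Rz(yaw) Ry(pitch) Rx(roll)).
In Python, from station import telemetry, eyes, ticket, recognise, trace gives the robot as it stands. The module is installed in compiled form; this text tells all that it offers.
- The arm moves only by the tool servo_tool, never from a script. Its argument "series" is a list that holds one entry, the list of rows, each a list of 4 numbers: the shift along the tool's x, y, z in mm, then the turn about the tool's z in rad. In form: [[[x, y, z, roll], ...]]. A call has exactly 10 rows; each row shifts and turns the commanded pose from where the row before left it, along the tool's axes as they then stand; what a row does not reach is not made up. A row lasts 1/12 s, in which the tool goes at most 41.7 mm and 7.16 degrees, less where a joint would pass 70% of its speed; a pose out of reach is approached as far as the arm can. A call is refused whole if a number of a shift passes 41.7 or a number of a turn 0.125, either way. A call with a gripper value outside its range is refused whole. "claw" is the gripper's target within -1 to 1 (shut at 1, half-way at 0, fully open at -1), set as the call begins (left out, the last holds). The fingers move at their own pace and stop on an object; "grip_force" is the grip in N (left out, the last holds). Time passes only in rows, so rows that do not move let the fingers close, or fill a call up. It gives the time, the measured TCP pose, the force, the opening and the grip force at its end, in the units of the state.
- telemetry.get_state(): the state, without advancing time (a new reading comes with each control period).
- eyes.grab_frame(name): name is "scene" or "top"; returns the picture (480x640x3 uint8, red, green, blue); there is no depth.
- eyes.calibration(name): a dict with "mtx" (3x3 intrinsics, pixels), "rvec" (rotation vector, rad) and "tvec" (3), from world to camera coordinates, as OpenCV has them. Camera axes: x right, y down, z forward; pixel columns grow to the right and rows downward; lengths in m; the calibration is good to about 2 mm. A picture is of the moment at which its call begins. calibration takes no time and is no camera call.
- ticket.job_done(): hands the job in; it is judged then, once.
Trained networks look in the newest picture that a camera, given by its name, has taken for a name from the list of things; names that differ only in an ending like _2 or _b are one class to them, and where a whole thing is asked for, a point or a joint stands for the part that bears it (a point fixed in the world has none). Each returns a list of dicts, best first, with "conf" (0 to 1); they miss things now and then, are a little off and sometimes report something else, mostly with a low value. They report only what shows in the picture. A call takes as long as a camera call. They do not tell look-alikes from the thing itself.
- recognise(camera, name): "position" ([x, y, z] in m, in world coordinates, good to about 4 mm: the middle of the surface that is visible of it).
- trace(camera, name): "mask" (480x640 bool, what is visible of it).
The state is a dict: "t": time; "q": joint angles; "qd": joint speeds; "joint_efforts": joint torques, N m; "eef_pos": TCP position; "ee_rot": TCP orientation; "force": force on the tool from outside, world axes, zero at the start; "moment": the same for the moment, N m; "width": finger opening in m; "gripper_force": force on a finger pad.
Only numpy, scipy, OpenCV 4.12 (cv2) and the standard library are available. Lean on these libraries where they do the work, as an engineer would, in place of code of your own. Each camera call takes 0.05 s, during which the arm holds its last target. There are 200 camera calls.

## Working session

There is one attempt and no reset: what is moved stays moved. The work goes in short steps, Python scripts to look and compute and a tool call to move; the robot and the scene stay as the last step left them, time stands still between calls to the robot, and variables do not carry over. Pictures are saved under pics/ and viewed, at most 14 in all, crops included, and the job is handed in when it is done.

Besides the shell and the picture viewer there is one more tool, called after "Emit:" in YAML: its name, and indented under it one key for each argument. servo_tool: Moves the arm, as the interface text tells. Its arguments: {"type":"object","properties":{"series":{"type":"array"},"claw":{"type":"number"},"grip_force":{"type":"number"}},"required":["series"]}

```bash
mkdir -p pics; cat > h.py <<'E'
import numpy as np, cv2
from station import telemetry, eyes, ticket, recognise, trace
from scipy.spatial.transform import Rotation as Ro
def cal(n):
    c=eyes.calibration(n);return np.array(c["mtx"],float),Ro.from_rotvec(np.ravel(c["rvec"])).as_matrix(),np.ravel(c["tvec"])
def ray(n,uv,z):
    K,R,t=cal(n);d=R.T@np.linalg.solve(K,[uv[0],uv[1],1]);o=-R.T@t;return o+d*(z-o[2])/d[2]
def proj(n,P):
    K,R,t=cal(n);p=(K@((np.atleast_2d(P)@R.T+t).T)).T;return p[:,:2]/p[:,2:]
def snap(n,f):
    im=eyes.grab_frame(n);cv2.imwrite(f"pics/{f}.png",cv2.cvtColor(im,cv2.COLOR_RGB2BGR));return im
def st():
    s=telemetry.get_state();print({k:np.round(s[k],4).tolist() for k in("t","eef_pos","ee_rot","force","width","gripper_force","q")});return s
E
python3 - <<'E'
from h import *
np.set_printoptions(precision=4,suppress=True)
st()
for n in("scene","top"):
    snap(n,n+"0"); K,R,t=cal(n); print(n,-R.T@t,K[0,0])
    for k in("layer_1","cover","pin_a","pin_stand","fixture","flask_b","timer","tape_roll"):
        print(k,[(np.round(d["position"],3).tolist(),round(d["conf"],2)) for d in recognise(n,k)])
E
```

```text
{'t': 0.0, 'eef_pos': [0.153, 0.657, 0.2256], 'ee_rot': [3.14, -0.0001, -0.2289], 'force': [-0.1057, 0.3144, 0.6546], 'width': 0.0874, 'gripper_force': 0.0, 'q': [1.6301, 0.3594, 0.0111, -0.0004, -1.2241, -0.2881]}
scene [-0.2498 -0.5933  1.1456] 557.4246042889196
layer_1 [([0.436, 0.73, 0.005], 0.89), ([0.441, 0.287, 0.005], 0.82), ([0.42, -0.006, 0.005], 0.65), ([0.427, -0.153, 0.008], 0.59), ([0.627, -0.046, 0.086], 0.33)]
cover [([0.571, 0.196, 0.004], 0.73)]
pin_a [([0.643, -0.046, 0.144], 0.64), ([0.576, -0.029, 0.116], 0.58)]
pin_stand [([0.532, 0.342, 0.066], 0.8)]
fixture [([0.629, -0.049, 0.022], 0.61), ([0.58, -0.03, 0.116], 0.24)]
flask_b [([0.785, -0.096, 0.01], 0.86), ([0.631, -0.047, 0.086], 0.4)]
timer [([0.655, -0.248, 0.015], 0.63), ([0.443, 0.286, 0.005], 0.31)]
tape_roll [([0.642, -0.048, 0.142], 0.74), ([0.571, 0.192, 0.008], 0.71), ([0.766, 0.142, 0.016], 0.69), ([0.535, 0.345, 0.069], 0.36)]
top [0.3886 0.2564 1.5992] 535.5066548570795
layer_1 [([0.426, 0.002, 0.008], 0.74), ([0.445, 0.287, 0.006], 0.65), ([0.437, 0.731, 0.008], 0.64)]
cover [([0.574, 0.201, 0.014], 0.76)]
pin_a [([0.642, -0.041, 0.163], 0.64), ([0.585, -0.02, 0.133], 0.47), ([0.546, 0.359, 0.068], 0.43)]
pin_stand [([0.545, 0.36, 0.068], 0.93), ([0.631, -0.036, 0.086], 0.31)]
fixture [([0.629, -0.035, 0.084], 0.69)]
flask_b [([0.786, -0.096, 0.01], 0.77)]
timer [([0.666, -0.253, 0.013], 0.72)]
tape_roll [([0.77, 0.14, 0.022], 0.51)]
```

View pics/scene0.png

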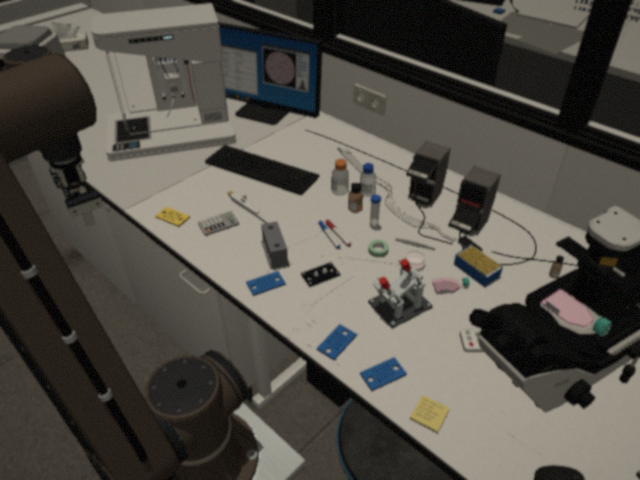

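View pics/top0.png

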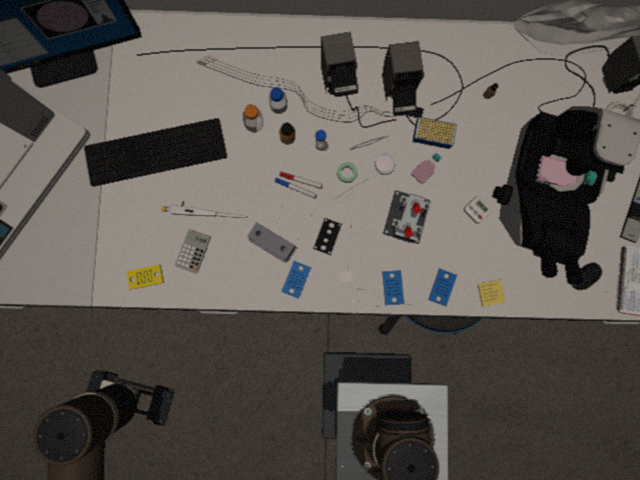

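```bash
cat > blue.py <<'E'
from h import *
def blobs(n,im,lo,hi,z,amin=80):
    h=cv2.cvtColor(im,cv2.COLOR_RGB2HSV);m=cv2.inRange(h,lo,hi)
    c,_=cv2.findContours(m,cv2.RETR_EXTERNAL,cv2.CHAIN_APPROX_NONE);out=[]
    for k in c:
        if cv2.contourArea(k)<amin: continue
        P=np.array([ray(n,p[0],z)[:2] for p in k]);(cx,cy),(w,l),a=cv2.minAreaRect((P*1000).astype(np.float32))
        out.append((round(cx),round(cy),round(w),round(l),round(a),k.reshape(-1,2).mean(0).round().tolist()))
    return out
E
python3 - <<'E'
from blue import *
for n in("scene","top"):
    im=eyes.grab_frame(n)
    for b in blobs(n,im,(95,110,60),(125,255,255),.008):
        if 300<b[0]<700: print(n,"blue",b)
    for k in("cover","pin_stand"):
        d=trace(n,k)[0];m=d["mask"].astype(np.uint8);c=max(cv2.findContours(m,0,1)[0],key=cv2.contourArea)
        P=np.array([ray(n,p[0],.01 if k=="cover" else .07)[:2] for p in c]);print(n,k,cv2.minAreaRect((P*1000).astype(np.float32)))
    for k in("pin_a","stand_hole0","bed_hole0","cover_hole0","bed","backstop","guide_post"):
        print(n,k,[(np.round(d["position"],3).tolist(),round(d["conf"],2)) for d in recognise(n,k)])
    u,v=proj(n,[.62,-.04,.06])[0].round().astype(int);u2,v2=proj(n,[.54,.3,.06])[0].round().astype(int)
    a=[cv2.resize(im[y-40:y+40,x-50:x+50],None,fx=4,fy=4,interpolation=2) for x,y in((u,v),(u2,v2))]
    print(u,v,u2,v2);cv2.imwrite(f"pics/crop_{n}.png",np.hstack(a)[:,:,::-1])
E
python3 -c "
import cv2,numpy as np
cv2.imwrite('pics/crops.png',np.vstack([cv2.resize(cv2.imread(f'pics/crop_{n}.png'),(740,296)) for n in('scene','top')]))"
```

```text
scene blue (430, -146, 53, 96, 71, [383.0, 373.0])
scene blue (425, 1, 96, 52, 6, [336.0, 342.0])
scene blue (441, 289, 53, 95, 70, [265.0, 283.0])
scene cover ((571.1854248046875, 195.488037109375), (64.180908203125, 106.02974700927734), 75.18502807617188)
scene pin_stand ((523.7894287109375, 335.7227478027344), (203.397216796875, 67.73942565917969), 59.076744079589844)
scene pin_a [([0.646, -0.043, 0.146], 0.6), ([0.578, -0.028, 0.12], 0.55)]
scene stand_hole0 [([0.535, 0.341, 0.067], 0.9)]
scene bed_hole0 [([0.63, -0.049, 0.087], 0.92), ([0.578, -0.03, 0.12], 0.41)]
scene cover_hole0 [([0.567, 0.198, 0.012], 0.6), ([0.657, -0.246, 0.016], 0.6)]
scene bed [([0.627, -0.046, 0.088], 0.57)]
scene backstop [([0.629, -0.048, 0.085], 0.74)]
scene guide_post [([0.63, -0.047, 0.09], 0.93)]
398 294 287 250
top blue (428, 3, 96, 53, 6, [393.0, 287.0])
top blue (433, -145, 53, 97, 71, [442.0, 287.0])
top blue (444, 290, 52, 96, 70, [296.0, 279.0])
top cover ((575.3287963867188, 200.62884521484375), (55.84907531738281, 101.89191436767578), 72.16419219970703)
top pin_stand ((546.6317138671875, 363.4269104003906), (134.44287109375, 59.10592269897461), 60.38887405395508)
top pin_a [([0.584, -0.02, 0.128], 0.66)]
top stand_hole0 [([0.548, 0.363, 0.07], 0.65), ([0.784, -0.096, 0.009], 0.58)]
top bed_hole0 [([0.629, -0.035, 0.088], 0.61)]
top cover_hole0 [([0.576, 0.2, 0.01], 0.7)]
top bed [([0.626, -0.034, 0.085], 0.9)]
top backstop [([0.63, -0.033, 0.084], 0.97)]
top guide_post [([0.63, -0.034, 0.088], 0.79)]
411 221 293 245
```

View pics/crops.png

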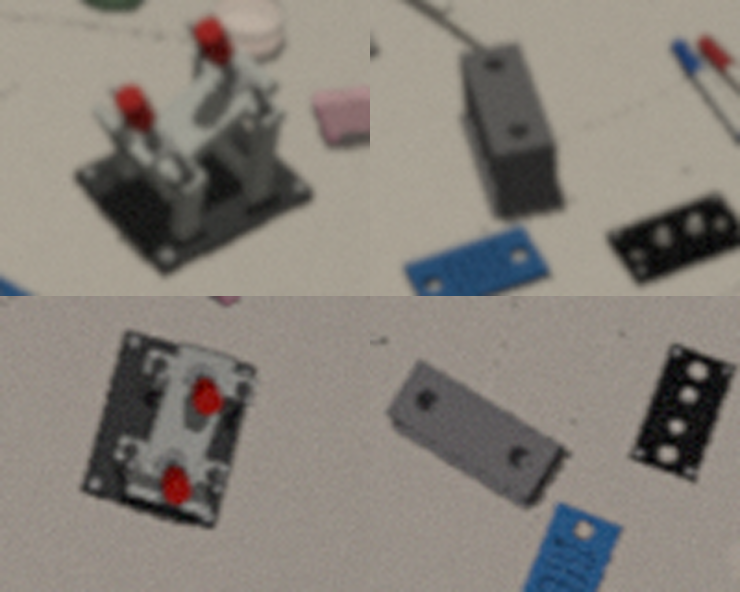

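```bash
python3 - <<'E'
from h import *
from scipy.optimize import least_squares as LS
np.set_printoptions(precision=4,suppress=True)
red={};holes={}
g={"top":[(258,233),(283,248)],"scene":[(270.5,227.6),(277,245.4)]}
for n in("scene","top"):
    im=eyes.grab_frame(n);h=cv2.cvtColor(im,cv2.COLOR_RGB2HSV);m=((h[...,0]<8)|(h[...,0]>172))&(h[...,1]>130)&(h[...,2]>50)
    k,l,s,c=cv2.connectedComponentsWithStats(m.astype(np.uint8))
    e=[proj(n,p)[0] for p in([.584,-.022,.13],[.645,-.045,.155])]
    red[n]=[c[1+np.argmin(np.linalg.norm(c[1:]-p,axis=1)+100*(s[1:,4]<15))] for p in e]
    G=cv2.cvtColor(im,cv2.COLOR_RGB2GRAY).astype(float);o=[]
    for u,v in g[n]:
        a,b=round(u),round(v);w=G[b-4:b+5,a-4:a+5];q=np.clip(np.median(w)-8-w,0,None);Y,X=np.mgrid[b-4:b+5,a-4:a+5];o.append(((q*X).sum()/q.sum(),(q*Y).sum()/q.sum()))
    holes[n]=o
    print(n,np.array(red[n]),np.array(o),[ray(n,p,.069)[:2] for p in o])
def bed(p): return Ro.from_euler("zy",[p[2],-np.radians(25)]).as_matrix(),np.array([p[0],p[1],.084])
def f(p,ns=("scene","top")):
    R,o=bed(p);P=[o+R@[s*.036,0,.0565] for s in(-1,1)];return np.concatenate([(proj(n,P)-red[n]).ravel() for n in ns])
for ns in(("scene","top"),("scene",),("top",)):
    r=LS(f,[.63,-.03,-.3],args=(ns,));print(ns,r.x,r.fun)
E
```

```text
scene [[383.9853 282.8529]
 [405.0833 264.5694]] [[270.2222 227.0357]
 [276.56   244.88  ]] [array([0.5707, 0.4031]), array([0.5287, 0.3305])]
top [[408.082  232.0328]
 [416.4762 207.9683]] [[257.5774 232.5938]
 [282.1463 247.591 ]] [array([0.5721, 0.4026]), array([0.5308, 0.3305])]
('scene', 'top') [ 0.635  -0.0291 -0.2289] [ 0.1071  0.1225  0.3247  0.4309 -0.1418 -0.005  -0.5168 -0.0174]
('scene',) [ 0.6354 -0.0281 -0.2144] [ 0.0282 -0.0278 -0.0283  0.0301]
('top',) [ 0.635 -0.03  -0.243] [ 0.011  -0.0402 -0.0108  0.0399]
```

Emit:
servo_tool:
  series:
    - [[20.9, 18.6, -1.2, 0], [20.9, 18.6, -1.2, 0], [20.9, 18.6, -1.2, 0], [20.9, 18.6, -1.2, 0], [20.9, 18.6, -1.2, 0], [20.9, 18.6, -1.2, 0], [20.9, 18.6, -1.2, 0], [20.9, 18.6, -1.2, 0], [20.9, 18.6, -1.2, 0], [20.9, 18.6, -1.2, 0]]
  claw: -1
  grip_force: 20

```text
t: 2.83
eef_pos: [0.3151, 0.4276, 0.2389]
ee_rot: [-3.141, -0.0, -0.229]
force: [-0.8, 0.7, 0.6]
width: 0.0877
gripper_force: 0.0
```

Emit:
servo_tool:
  series:
    - [[20.9, 18.6, -1.2, 0], [20.9, 18.6, -1.2, 0], [20.9, 18.6, -1.2, 0], [20.9, 18.6, -1.2, 0], [20.9, 18.6, -1.2, 0], [20.9, 18.6, -1.2, 0], [20.9, 18.6, -1.2, 0], [20.9, 18.6, -1.2, 0], [20.9, 18.6, -1.2, 0], [20.9, 18.6, -1.2, 0]]

```text
t: 3.67
eef_pos: [0.4765, 0.199, 0.2509]
ee_rot: [-3.141, -0.0, -0.229]
force: [0.1, 0.4, 0.2]
width: 0.0876
gripper_force: 0.0
```

Emit:
servo_tool:
  series:
    - [[20.9, 18.6, -1.2, 0], [20.9, 18.6, -1.2, 0], [20.9, 18.6, -1.2, 0], [20.9, 18.6, -1.2, 0], [20.9, 18.6, -1.2, 0], [20.9, 18.6, -1.2, 0], [20.9, 18.6, -1.2, 0], [20.9, 18.6, -1.2, 0], [20.9, 18.6, -1.2, 0], [20.9, 18.6, -1.2, 0]]

```text
t: 4.5
eef_pos: [0.6379, -0.0296, 0.2627]
ee_rot: [-3.142, -0.0, -0.229]
force: [0.3, 0.2, -0.6]
width: 0.0875
gripper_force: 0.0
```

Emit:
servo_tool:
  series:
    - [[0, 0, 14, 0], [0, 0, 14, 0], [0, 0, 14, 0], [0, 0, 14, 0], [0, 0, 14, 0], [0, 0, 14, 0], [0, 0, 14, 0], [0, 0, 14, 0], [0, 0, 7, 0], [0, 0, 0, 0]]

```text
t: 5.33
eef_pos: [0.6362, -0.0284, 0.1418]
ee_rot: [3.14, 0.003, -0.229]
force: [-1.3, 0.1, 0.2]
width: 0.0873
gripper_force: 0.0
```

Emit:
servo_tool:
  series:
    - [[0, 0, 0, 0], [0, 0, 0, 0], [0, 0, 0, 0], [0, 0, 0, 0], [0, 0, 0, 0], [0, 0, 0, 0], [0, 0, 0, 0], [0, 0, 0, 0], [0, 0, 0, 0], [0, 0, 0, 0]]
  claw: 1
  grip_force: 20

```text
t: 6.17
eef_pos: [0.6372, -0.0283, 0.1436]
ee_rot: [3.142, 0.0, -0.229]
force: [0.1, -0.5, 0.5]
width: 0.0268
gripper_force: 0.1
```

Emit:
servo_tool:
  series:
    - [[0, 0, 0, 0], [0, 0, 0, 0], [0, 0, 0, 0], [0, 0, 0, 0], [0, 0, 0, 0], [0, 0, 0, 0], [0, 0, 0, 0], [0, 0, 0, 0], [0, 0, 0, 0], [0, 0, 0, 0]]

```text
t: 7.0
eef_pos: [0.6371, -0.0284, 0.1436]
ee_rot: [3.141, 0.0, -0.229]
force: [-1.1, -4.5, 0.8]
width: 0.0227
gripper_force: 19.7
```

```bash
python3 - <<'E'
from h import *
im=eyes.grab_frame("scene");cv2.imwrite("pics/g1.png",cv2.resize(im[225:345,335:475],None,fx=5,fy=5,interpolation=2)[:,:,::-1])
E
```

```text
(no output)
```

View pics/g1.png

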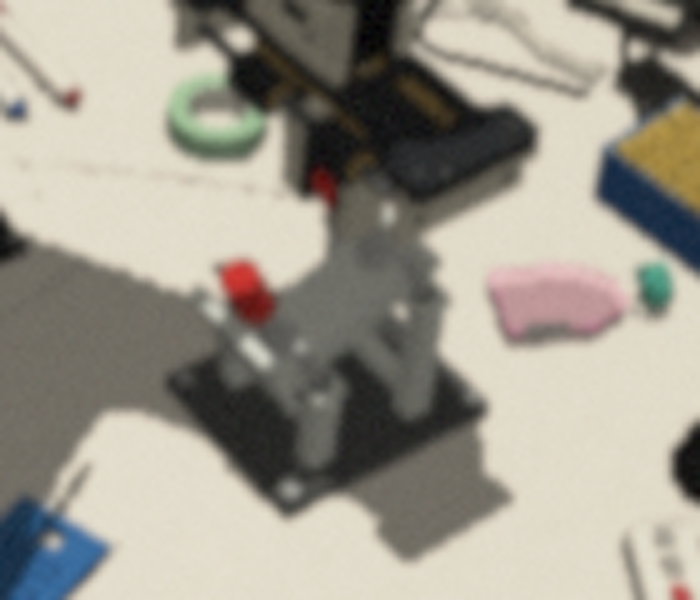

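Emit:
servo_tool:
  series:
    - [[-4.2, 0, -9.1, 0], [-4.2, 0, -9.1, 0], [-4.2, 0, -9.1, 0], [-4.2, 0, -9.1, 0], [-4.2, 0, -9.1, 0], [-4.2, 0, -9.1, 0], [-4.2, 0, -9.1, 0], [-4.2, 0, -9.1, 0], [-4.2, 0, -9.1, 0], [0, 0, -9, 0]]

```text
t: 7.88
eef_pos: [0.5998, -0.0193, 0.2357]
ee_rot: [-3.141, -0.0, -0.228]
force: [-0.2, -0.9, -0.3]
width: 0.0213
gripper_force: 20.0
```

```bash
cat > to.py <<'E'
from h import *
import sys
def delta(x,y,z,yaw=None):
    s=telemetry.get_state();R=Ro.from_euler("xyz",s["ee_rot"]).as_matrix();p=np.array(s["eef_pos"])
    print("tool delta mm",np.round(1000*R.T@(np.array([x,y,z])-p),1), "yaw",round(s["ee_rot"][2],4))
    return R
if __name__=="__main__": delta(*map(float,sys.argv[1:4]))
E
python3 - <<'E'
from to import *
im=eyes.grab_frame("scene");cv2.imwrite("pics/g2.png",cv2.resize(im[195:315,315:455],None,fx=5,fy=5,interpolation=2)[:,:,::-1])
delta(.5508,.3667+.0,.24)
E
```

```text
tool delta mm [-136.3 -364.8   -2.3] yaw -0.2281
```

View pics/g2.png

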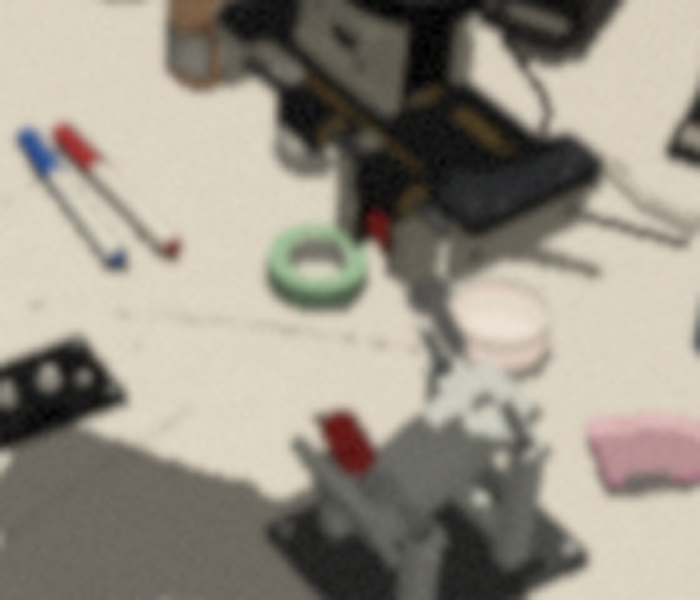

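Emit:
servo_tool:
  series:
    - [[-5, -12, -10, 0], [-9, -20.2, -10, 0], [-9, -20.2, 0, 0], [-9, -20.2, 0, 0], [-9, -20.2, 0, 0], [-9, -20.2, 0, 0], [-9, -20.2, 0, 0], [-9, -20.2, 0, 0], [-9, -20.2, 0, 0], [-9, -20.2, 0, 0]]

```text
t: 8.77
eef_pos: [0.5602, 0.1902, 0.2545]
ee_rot: [3.142, 0.0, -0.229]
force: [-0.5, 0.0, -0.8]
width: 0.0212
gripper_force: 20.0
```

Emit:
servo_tool:
  series:
    - [[-9, -20.2, 0, 0], [-9, -20.2, 0, 0], [-9, -20.2, 0, 0], [-9, -20.2, 0, 0], [-9, -20.2, 5, 0], [-9, -20.2, 5, 0], [-9, -20.2, 10, 0], [-9, -20.2, 10, 0], [-9, -20.2, 10, 0], [-13, -28.6, 5, 0]]

```text
t: 9.6
eef_pos: [0.5159, 0.4151, 0.2082]
ee_rot: [3.14, 0.001, -0.23]
force: [-0.1, -0.3, -0.5]
width: 0.021
gripper_force: 20.0
```

Emit:
servo_tool:
  series:
    - [[0, 0, 0, 0], [0, 0, 0, 0], [0, 0, 0, 0], [0, 0, 0, 0], [0, 0, 0, 0], [0, 0, 0, 0], [0, 0, 0, 0], [0, 0, 0, 0], [0, 0, 0, 0], [0, 0, 0, 0]]

```text
t: 10.43
eef_pos: [0.5168, 0.4146, 0.2096]
ee_rot: [-3.141, -0.0, -0.229]
force: [-0.2, 0.9, -1.3]
width: 0.0216
gripper_force: 20.0
```

```bash
python3 - <<'E'
from to import *
a=[]
for n in("scene","top"):
    im=eyes.grab_frame(n);u,v=proj(n,[.55,.39,.12])[0].round().astype(int);print(n,u,v,proj(n,[[.571,.403,.07],[.571,.403,.1]]));a.append(cv2.resize(im[v-35:v+35,u-35:u+35],None,fx=5.5,fy=5.5,interpolation=2))
cv2.imwrite("pics/g3.png",np.hstack(a)[:,:,::-1]);delta(.5164,.4157,.19)
E
```

```text
scene 267 219 [[270.29697038 226.7539437 ]
 [269.62652615 219.01284547]]
top 260 238 [[257.38693542 232.92498833]
 [256.41708848 231.63582787]]
tool delta mm [-0.6 -0.9 19.5] yaw -0.2289
```

View pics/g3.png

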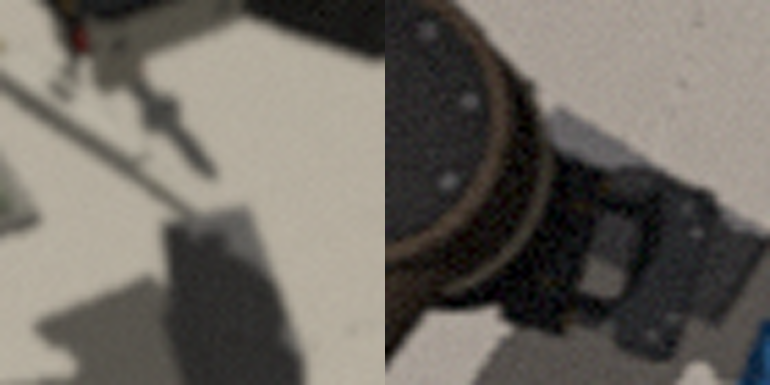

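Emit:
servo_tool:
  series:
    - [[-0.5, -1, 5, 0], [0, 0, 5, 0], [0, 0, 5, 0], [0, 0, 5, 0], [0, 0, 5, 0], [0, 0, 5, 0], [0, 0, 5, 0], [0, 0, 5, 0], [0, 0, 5, 0], [0, 0, 0, 0]]

```text
t: 11.37
eef_pos: [0.516, 0.4154, 0.163]
ee_rot: [3.14, 0.001, -0.229]
force: [-0.7, 0.7, -1.1]
width: 0.0213
gripper_force: 20.0
```

Emit:
servo_tool:
  series:
    - [[0, 0, 1, 0], [0, 0, 1, 0], [0, 0, 1, 0], [0, 0, 1, 0], [0, 0, 0, 0], [0, 0, 0, 0], [0, 0, 0, 0], [0, 0, 0, 0], [0, 0, 0, 0], [0, 0, 0, 0]]
  grip_force: 8

```text
t: 12.2
eef_pos: [0.5165, 0.4159, 0.1605]
ee_rot: [-3.142, -0.0, -0.229]
force: [-0.6, 1.1, -0.9]
width: 0.0219
gripper_force: 8.0
```

Emit:
servo_tool:
  series:
    - [[4.5, 0, 0, 0], [4.5, 0, 0, 0], [4.5, 0, 0, 0], [4.5, 0, 0, 0], [4.5, 0, 0, 0], [4.5, 0, 0, 0], [4.5, 0, 0, 0], [4.5, 0, 0, 0], [4.5, 0, 0, 0], [4.5, 0, 0, 0]]

```text
t: 13.03
eef_pos: [0.5608, 0.4056, 0.1604]
ee_rot: [3.142, 0.0, -0.229]
force: [-1.0, 0.5, -0.8]
width: 0.0219
gripper_force: 8.0
```

Emit:
servo_tool:
  series:
    - [[4, 0, 0, 0], [4, 0, 0, 0], [2, 0, 0, 0], [0, 0, 0, 0], [0, 0, 0, 0], [0, 0, 0, 0], [0, 0, 0, 0], [0, 0, 0, 0], [0, 0, 0, 0], [0, 0, 0, 0]]

```text
t: 13.87
eef_pos: [0.57, 0.4035, 0.1605]
ee_rot: [-3.142, -0.0, -0.229]
force: [0.0, 0.8, -0.0]
width: 0.0218
gripper_force: 8.0
```

```bash
python3 - <<'E'
from to import *
im=eyes.grab_frame("scene");u,v=proj("scene",[.571,.403,.1])[0].round().astype(int);cv2.imwrite("pics/g4.png",cv2.resize(im[v-35:v+35,u-35:u+35],None,fx=6,fy=6,interpolation=2)[:,:,::-1]);delta(.571,.403,.13)
E
```

```text
tool delta mm [ 1.1  0.2 30.5] yaw -0.2287
```

View pics/g4.png

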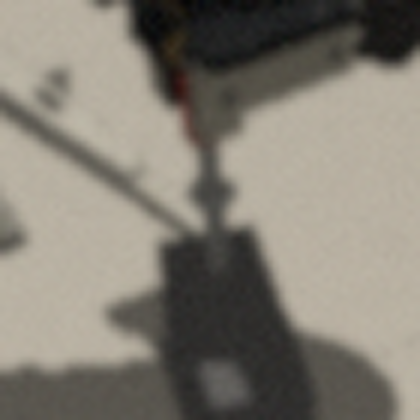

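Emit:
servo_tool:
  series:
    - [[1, 0, 4, 0], [0, 0, 4, 0], [0, 0, 4, 0], [0, 0, 4, 0], [0, 0, 4, 0], [0, 0, 4, 0], [0, 0, 4, 0], [0, 0, 4, 0], [0, 0, 2, 0], [0, 0, 0, 0]]

```text
t: 14.75
eef_pos: [0.5708, 0.4029, 0.1257]
ee_rot: [3.141, 0.001, -0.229]
force: [-0.4, 0.6, -0.5]
width: 0.0217
gripper_force: 8.0
```

Emit:
servo_tool:
  series:
    - [[0, 0, 0, 0], [0, 0, 0, 0], [0, 0, 0, 0], [0, 0, 0, 0], [0, 0, 0, 0], [0, 0, 0, 0], [0, 0, 0, 0], [0, 0, 0, 0], [0, 0, 0, 0], [0, 0, 0, 0]]
  claw: 0.2

```text
t: 15.58
eef_pos: [0.571, 0.4032, 0.1265]
ee_rot: [3.142, -0.0, -0.229]
force: [0.6, -0.4, -0.0]
width: 0.035
gripper_force: 0.0
```

Emit:
servo_tool:
  series:
    - [[0, 0, -8, 0], [0, 0, -12, 0], [0, 0, -12, 0], [0, 0, -12, 0], [0, 0, -12, 0], [0, 0, -12, 0], [0, 0, -12, 0], [0, 0, -12, 0], [0, 0, -12, 0], [0, 0, -6, 0]]

```text
t: 16.42
eef_pos: [0.5715, 0.4035, 0.2389]
ee_rot: [-3.14, -0.001, -0.229]
force: [0.3, -0.1, 1.1]
width: 0.0349
gripper_force: 0.0
```

```bash
python3 - <<'E'
from to import *
im=eyes.grab_frame("scene");h=cv2.cvtColor(im,cv2.COLOR_RGB2HSV);m=((h[...,0]<8)|(h[...,0]>172))&(h[...,1]>130)&(h[...,2]>40)
k,l,s,c=cv2.connectedComponentsWithStats(m.astype(np.uint8))
print([(c[i].round(1).tolist(),int(s[i,4])) for i in range(1,k) if s[i,4]>12],proj("scene",[.571,.403,.1265]))
# next: lower pin knob, fixture x=-.0616
H=np.array([np.cos(.229),-np.sin(.229)]);print(np.array([.635,-.030])+H*-.0616);delta(*(np.array([.635,-.030])+H*-.0616),.112)
E
```

```text
[([469.9, 202.9], 65), ([269.7, 211.8], 43), ([329.5, 224.0], 22), ([384.0, 282.8], 68)] [[269.02085865 212.01967372]]
[ 0.57500814 -0.01601657]
tool delta mm [ 98.  408.5 126.6] yaw -0.2286
```

Emit:
servo_tool:
  series:
    - [[4.9, 20.4, 0, 0], [4.9, 20.4, 0, 0], [4.9, 20.4, 0, 0], [4.9, 20.4, 0, 0], [4.9, 20.4, 0, 0], [4.9, 20.4, 0, 0], [4.9, 20.4, 0, 0], [4.9, 20.4, 0, 0], [4.9, 20.4, 0, 0], [4.9, 20.4, 0, 0]]
  claw: -1

```text
t: 17.3
eef_pos: [0.5723, 0.1914, 0.2365]
ee_rot: [-3.142, -0.0, -0.229]
force: [1.0, 0.4, 0.2]
width: 0.0871
gripper_force: 0.0
```

Emit:
servo_tool:
  series:
    - [[4.9, 20.4, 0, 0], [4.9, 20.4, 0, 0], [4.9, 20.4, 0, 0], [4.9, 20.4, 0, 0], [4.9, 20.4, 0, 0], [4.9, 20.4, 0, 0], [4.9, 20.4, 0, 0], [4.9, 20.4, 0, 0], [4.9, 20.4, 0, 0], [4.9, 20.4, 0, 0]]

```text
t: 18.13
eef_pos: [0.5734, -0.0184, 0.2366]
ee_rot: [-3.141, -0.0, -0.229]
force: [0.3, -0.8, 0.3]
width: 0.0878
gripper_force: 0.0
```

Emit:
servo_tool:
  series:
    - [[0, 0, 10, 0], [0, 0, 15, 0], [0, 0, 15, 0], [0, 0, 15, 0], [0, 0, 15, 0], [0, 0, 15, 0], [0, 0, 15, 0], [0, 0, 15, 0], [0, 0, 11, 0], [0, 0, 0, 0]]

```text
t: 18.97
eef_pos: [0.5721, -0.017, 0.1079]
ee_rot: [3.14, 0.004, -0.23]
force: [0.5, 0.7, 0.2]
width: 0.0878
gripper_force: 0.0
```

Emit:
servo_tool:
  series:
    - [[0, 0, 0, 0], [0, 0, 0, 0], [0, 0, 0, 0], [0, 0, 0, 0], [0, 0, 0, 0], [0, 0, 0, 0], [0, 0, 0, 0], [0, 0, 0, 0], [0, 0, 0, 0], [0, 0, 0, 0]]
  claw: 1
  grip_force: 20

```text
t: 19.8
eef_pos: [0.5739, -0.0164, 0.1105]
ee_rot: [3.142, 0.0, -0.229]
force: [-0.0, 0.0, -0.1]
width: 0.0267
gripper_force: 0.1
```

Emit:
servo_tool:
  series:
    - [[0, 0, 0, 0], [0, 0, 0, 0], [0, 0, 0, 0], [0, 0, 0, 0], [0, 0, 0, 0], [0, 0, 0, 0], [0, 0, 0, 0], [0, 0, 0, 0], [0, 0, 0, 0], [0, 0, 0, 0]]

```text
t: 20.63
eef_pos: [0.5738, -0.0166, 0.1104]
ee_rot: [3.141, 0.0, -0.229]
force: [-1.1, -2.7, -1.4]
width: 0.0219
gripper_force: 19.8
```

Emit:
servo_tool:
  series:
    - [[-4.2, 0, -9.1, 0], [-4.2, 0, -9.1, 0], [-4.2, 0, -9.1, 0], [-4.2, 0, -9.1, 0], [-4.2, 0, -9.1, 0], [-4.2, 0, -9.1, 0], [-4.2, 0, -9.1, 0], [-4.2, 0, -9.1, 0], [0, 0, -20, 0], [0, 0, -20, 0]]

```text
t: 21.47
eef_pos: [0.5403, -0.0087, 0.2242]
ee_rot: [3.141, 0.001, -0.229]
force: [0.7, -0.2, 0.0]
width: 0.0215
gripper_force: 19.9
```

```bash
python3 - <<'E'
from to import *
print(.530-.0552*.9739,.3305+.0552*.2269)
delta(.530-.0552*.9739,.3305+.0552*.2269,.205)
E
```

```text
0.47624072 0.34302488000000003
tool delta mm [-142.1 -328.    19.2] yaw -0.2285
```

Emit:
servo_tool:
  series:
    - [[-8.9, -20.5, 0, 0], [-8.9, -20.5, 0, 0], [-8.9, -20.5, 0, 0], [-8.9, -20.5, 0, 0], [-8.9, -20.5, 0, 0], [-8.9, -20.5, 0, 0], [-8.9, -20.5, 0, 0], [-8.9, -20.5, 0, 0], [-8.9, -20.5, 0, 0], [-8.9, -20.5, 0, 0]]

```text
t: 22.3
eef_pos: [0.5005, 0.2122, 0.2239]
ee_rot: [-3.141, -0.0, -0.229]
force: [0.1, -0.1, -0.5]
width: 0.0216
gripper_force: 19.9
```

Emit:
servo_tool:
  series:
    - [[-8.9, -20.5, 3, 0], [-8.9, -20.5, 3, 0], [-8.9, -20.5, 3, 0], [-8.9, -20.5, 3, 0], [-8.9, -20.5, 3, 0], [-8.9, -20.5, 3, 0], [0, 0, 0, 0], [0, 0, 0, 0], [0, 0, 0, 0], [0, 0, 0, 0]]

```text
t: 23.13
eef_pos: [0.477, 0.3423, 0.2057]
ee_rot: [-3.141, -0.0, -0.229]
force: [-0.4, 0.1, -0.0]
width: 0.0217
gripper_force: 20.0
```

```bash
python3 - <<'E'
from to import *
im=eyes.grab_frame("scene");u,v=proj("scene",[.53,.3305,.1])[0].round().astype(int);cv2.imwrite("pics/g5.png",cv2.resize(im[v-35:v+35,u-35:u+35],None,fx=6,fy=6,interpolation=2)[:,:,::-1]);delta(.4762,.343,.205)
s=telemetry.get_state();p=np.array(s["eef_pos"])+[.0552*.9739,-.0552*.2269,-.096];print(p,(proj("scene",p)[0]-[u-35,v-35])*6)
E
```

```text
tool delta mm [-1.  -0.5  0.7] yaw -0.2295
[0.53081064 0.32973448 0.10971594] [212.58923728 192.04646048]
```

View pics/g5.png

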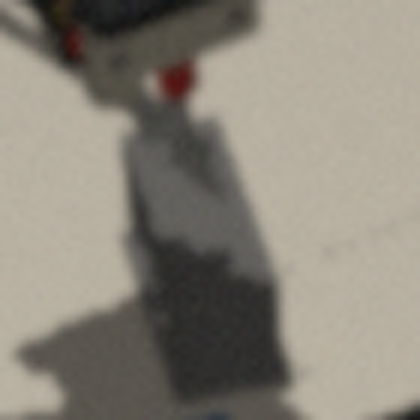

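Emit:
servo_tool:
  series:
    - [[-1, -0.5, 5, 0], [0, 0, 5, 0], [0, 0, 5, 0], [0, 0, 5, 0], [0, 0, 5, 0], [0, 0, 5, 0], [0, 0, 5, 0], [0, 0, 5, 0], [0, 0, 4, 0], [0, 0, 4, 0]]

```text
t: 24.02
eef_pos: [0.476, 0.3436, 0.1567]
ee_rot: [3.141, 0.0, -0.229]
force: [-0.5, 0.9, 0.1]
width: 0.0212
gripper_force: 20.0
```

Emit:
servo_tool:
  series:
    - [[0, 0, 0, 0], [0, 0, 0, 0], [0, 0, 0, 0], [0, 0, 0, 0], [4, 0, 0, 0], [4, 0, 0, 0], [4, 0, 0, 0], [4, 0, 0, 0], [4, 0, 0, 0], [4, 0, 0, 0]]
  grip_force: 8

```text
t: 24.85
eef_pos: [0.4999, 0.338, 0.1572]
ee_rot: [3.141, 0.0, -0.229]
force: [0.1, 0.9, -0.2]
width: 0.0216
gripper_force: 8.0
```

Emit:
servo_tool:
  series:
    - [[4, 0, 0, 0], [4, 0, 0, 0], [4, 0, 0, 0], [4, 0, 0, 0], [4, 0, 0, 0], [4, 0, 0, 0], [4, 0, 0, 0], [3, 0, 0, 0], [0, 0, 0, 0], [0, 0, 0, 0]]

```text
t: 25.68
eef_pos: [0.5298, 0.3311, 0.1571]
ee_rot: [3.142, -0.0, -0.229]
force: [-0.3, -1.3, 0.6]
width: 0.0214
gripper_force: 8.0
```

```bash
python3 to.py .530 .3305 .1265
```

```text
tool delta mm [ 0.3  0.5 30.6] yaw -0.2291
```

Emit:
servo_tool:
  series:
    - [[0, 0, 4, 0], [0, 0, 4, 0], [0, 0, 4, 0], [0, 0, 4, 0], [0, 0, 4, 0], [0, 0, 4, 0], [0, 0, 4, 0], [0, 0, 4, 0], [0, 0, 0, 0], [0, 0, 0, 0]]

```text
t: 26.52
eef_pos: [0.5296, 0.3312, 0.125]
ee_rot: [3.141, 0.0, -0.229]
force: [-0.2, 0.3, -0.8]
width: 0.0216
gripper_force: 8.0
```

Emit:
servo_tool:
  series:
    - [[0, 0, 0, 0], [0, 0, 0, 0], [0, 0, 0, 0], [0, 0, 0, 0], [0, 0, 0, 0], [0, 0, 0, 0], [0, 0, 0, 0], [0, 0, 0, 0], [0, 0, 0, 0], [0, 0, 0, 0]]
  claw: 0.2

```text
t: 27.35
eef_pos: [0.5296, 0.3312, 0.1252]
ee_rot: [-3.142, 0.0, -0.229]
force: [0.7, 0.1, -0.4]
width: 0.0352
gripper_force: 0.0
```

Emit:
servo_tool:
  series:
    - [[0, 0, -8, 0], [0, 0, -12, 0], [0, 0, -12, 0], [0, 0, -12, 0], [0, 0, -12, 0], [0, 0, -12, 0], [0, 0, -12, 0], [-20, 0, 0, 0], [-20, 0, 0, 0], [-20, 0, 0, 0]]

```text
t: 28.18
eef_pos: [0.471, 0.3451, 0.2071]
ee_rot: [-3.14, -0.001, -0.23]
force: [0.9, 0.6, -0.3]
width: 0.0351
gripper_force: 0.0
```

```bash
cat > reds.py <<'E'
from h import *
def reds(n):
    im=eyes.grab_frame(n);h=cv2.cvtColor(im,cv2.COLOR_RGB2HSV);m=((h[...,0]<8)|(h[...,0]>172))&(h[...,1]>130)&(h[...,2]>40)
    k,l,s,c=cv2.connectedComponentsWithStats(m.astype(np.uint8));return im,[(c[i].round(1).tolist(),int(s[i,4])) for i in range(1,k) if s[i,4]>12]
E
python3 - <<'E'
from reds import *; from blue import blobs
im,r=reds("scene");print(r,proj("scene",[[.571,.403,.1265],[.530,.3305,.1265]]))
for n in("scene","top"):
    for b in blobs(n,eyes.grab_frame(n),(95,110,50),(125,255,255),.008):
        if 300<b[0]<700: print(n,"blue",b)
E
```

```text
[([470.1, 202.8], 67), ([269.7, 214.7], 15), ([329.5, 224.0], 22), ([275.6, 228.7], 68)] [[269.02085865 212.01967372]
 [275.68621619 229.53070505]]
scene blue (430, -146, 53, 96, 71, [383.0, 374.0])
scene blue (500, -3, 96, 52, 6, [357.0, 326.0])
scene blue (441, 289, 53, 95, 69, [265.0, 283.0])
top blue (413, 301, 53, 33, 65, [292.0, 290.0])
top blue (433, -144, 53, 96, 71, [442.0, 287.0])
top blue (504, -1, 96, 52, 6, [394.0, 262.0])
```

Emit:
servo_tool:
  series:
    - [[-11, 19.4, 0, 0], [-11, 19.4, 0, 0], [-11, 19.4, 0, 0], [0, 0, 0, 0.063], [0, 0, 0, 0.063], [0, 0, 20, 0], [0, 0, 30, 0], [0, 0, 30, 0], [0, 0, 30, 0], [0, 0, 10, 0]]
  claw: -1

```text
t: 29.17
eef_pos: [0.4251, 0.294, 0.0823]
ee_rot: [3.138, 0.002, -0.356]
force: [-0.2, -0.2, -0.6]
width: 0.087
gripper_force: 0.0
```

Emit:
servo_tool:
  series:
    - [[0, 0, 10, 0], [0, 0, 10, 0], [0, 0, 10, 0], [0, 0, 10, 0], [0, 0, 10, 0], [0, 0, 0, 0], [0, 0, 0, 0], [0, 0, 0, 0], [0, 0, 0, 0], [0, 0, 0, 0]]

```text
t: 30.0
eef_pos: [0.4261, 0.296, 0.0358]
ee_rot: [-3.141, -0.0, -0.355]
force: [-0.3, -0.7, 0.3]
width: 0.0875
gripper_force: 0.0
```

```bash
python3 to.py .4256 .2958 .003
```

```text
tool delta mm [-0.4  0.4 32.8] yaw -0.3547
```

Emit:
servo_tool:
  series:
    - [[0, 0, 6, 0], [0, 0, 6, 0], [0, 0, 6, 0], [0, 0, 6, 0], [0, 0, 4, 0], [0, 0, 2, 0], [0, 0, 2, 0], [0, 0, 1, 0], [0, 0, 0, 0], [0, 0, 0, 0]]

```text
t: 30.83
eef_pos: [0.4259, 0.2957, 0.0024]
ee_rot: [-3.141, -0.0, -0.355]
force: [-0.7, 0.1, 0.4]
width: 0.0873
gripper_force: 0.0
```

Emit:
servo_tool:
  series:
    - [[0, 0, 0, 0], [0, 0, 0, 0], [0, 0, 0, 0], [0, 0, 0, 0], [0, 0, 0, 0], [0, 0, 0, 0], [0, 0, 0, 0], [0, 0, 0, 0], [0, 0, 0, 0], [0, 0, 0, 0]]
  claw: 1
  grip_force: 20

```text
t: 31.67
eef_pos: [0.4259, 0.2956, 0.0023]
ee_rot: [-3.142, -0.0, -0.355]
force: [0.2, -0.4, 1.4]
width: 0.056
gripper_force: 20.0
```

Emit:
servo_tool:
  series:
    - [[0, 0, 0, 0], [0, 0, -2, 0], [0, 0, -5, 0], [0, 0, -15, 0], [0, 0, -20, 0], [0, 0, -20, 0], [0, 0, -20, 0], [0, 0, -20, 0], [0, 0, -20, 0], [0, 0, -20, 0]]

```text
t: 32.5
eef_pos: [0.4256, 0.2953, 0.1457]
ee_rot: [-3.141, 0.0, -0.355]
force: [0.1, 1.5, -0.8]
width: 0.0552
gripper_force: 20.0
```

```bash
python3 - <<'E'
from to import *
H=np.array([np.cos(.229),-np.sin(.229)]);p=np.array([.635,-.030])+H*-.016;print(p);delta(*p,.16)
a=[]
for n in("scene","top"):
    im=eyes.grab_frame(n);u,v=proj(n,telemetry.get_state()["eef_pos"])[0].round().astype(int);a.append(cv2.resize(im[v-30:v+30,u-35:u+35],None,fx=5.5,fy=5.5,interpolation=2))
cv2.imwrite("pics/g6.png",np.hstack(a)[:,:,::-1])
E
```

```text
[ 0.6194177  -0.02636794]
tool delta mm [293.5 234.3 -14.4] yaw -0.3549
```

View pics/g6.png

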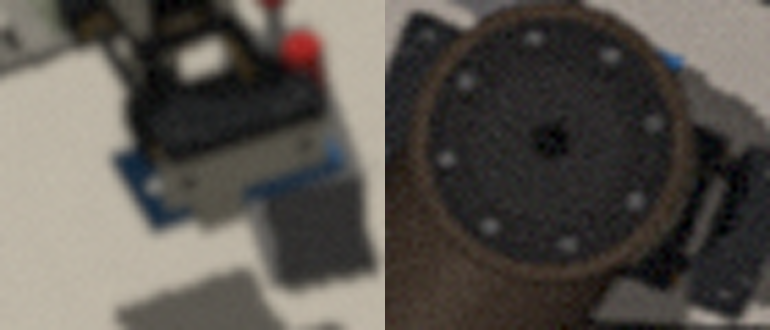

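Emit:
servo_tool:
  series:
    - [[0, 0, -15, -0.063], [0, 0, -15, -0.063], [18.7, 19.2, 0, 0], [18.7, 19.2, 0, 0], [18.7, 19.2, 0, 0], [18.7, 19.2, 0, 0], [18.7, 19.2, 0, 0], [18.7, 19.2, 0, 0], [18.7, 19.2, 0, 0], [18.7, 19.2, 0, 0]]

```text
t: 33.43
eef_pos: [0.5368, 0.1107, 0.1738]
ee_rot: [3.141, 0.001, -0.229]
force: [0.1, 0.5, 0.1]
width: 0.0556
gripper_force: 20.0
```

Emit:
servo_tool:
  series:
    - [[18.7, 19.2, 0, 0], [18.7, 19.2, 0, 0], [18.7, 19.2, 0, 0], [18.7, 19.2, 0, 0], [18.7, 19.2, 0, 0], [18.7, 19.2, 0, 0], [0, 0, 0, 0], [0, 0, 0, 0], [0, 0, 0, 0], [0, 0, 0, 0]]

```text
t: 34.27
eef_pos: [0.6194, -0.0251, 0.174]
ee_rot: [3.142, 0.001, -0.228]
force: [-0.2, 0.9, -0.7]
width: 0.0554
gripper_force: 20.0
```

```bash
python3 - <<'E'
from to import *
delta(.6194,-.0264,.12)
a=[]
for n in("scene","top"):
    im=eyes.grab_frame(n);u,v=proj(n,telemetry.get_state()["eef_pos"])[0].round().astype(int);a.append(cv2.resize(im[v-25:v+45,u-35:u+35],None,fx=5.5,fy=5.5,interpolation=2))
cv2.imwrite("pics/g7.png",np.hstack(a)[:,:,::-1])
E
```

```text
tool delta mm [ 0.4  1.3 54. ] yaw -0.2284
```

View pics/g7.png

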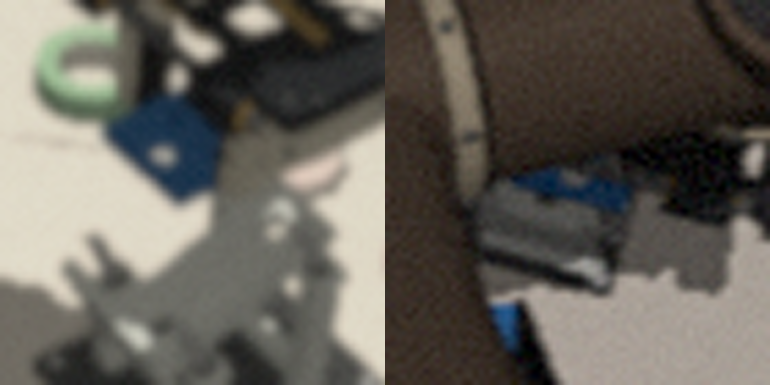

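Emit:
servo_tool:
  series:
    - [[0, 1.3, 10, 0], [0, 0, 10, 0], [0, 0, 10, 0], [0, 0, 10, 0], [0, 0, 10, 0], [0, 0, 4, 0], [0, 0, 0, 0], [0, 0, 0, 0], [0, 0, 0, 0], [0, 0, 0, 0]]
  grip_force: 10

```text
t: 35.2
eef_pos: [0.6199, -0.0268, 0.1208]
ee_rot: [-3.141, -0.001, -0.229]
force: [0.4, 0.2, -0.9]
width: 0.0558
gripper_force: 10.0
```

Emit:
servo_tool:
  series:
    - [[0, 0, 2, 0], [0, 0, 2, 0], [0, 0, 2, 0], [0, 0, 2, 0], [0, 0, 2, 0], [0, 0, 2, 0], [0, 0, 2, 0], [0, 0, 2, 0], [0, 0, 2, 0], [0, 0, 2, 0]]

```text
t: 36.03
eef_pos: [0.62, -0.028, 0.1005]
ee_rot: [3.14, -0.001, -0.229]
force: [1.6, -8.1, 3.1]
width: 0.0555
gripper_force: 10.0
```

Emit:
servo_tool:
  series:
    - [[0, 1, 0, 0], [0, 1, 0, 0], [0, 0, 0, 0], [0, 0, 0, 0], [0, 0, 0, 0], [0, 0, 0, 0], [0, 0, 0, 0], [0, 0, 0, 0], [0, 0, 0, 0], [0, 0, 0, 0]]

```text
t: 36.87
eef_pos: [0.6192, -0.0287, 0.1003]
ee_rot: [-3.141, -0.0, -0.229]
force: [0.5, -0.5, -1.3]
width: 0.0557
gripper_force: 10.0
```

Emit:
servo_tool:
  series:
    - [[0, 1, 2, 0], [0, 0, 2, 0], [0, 0, 2, 0], [0, 0, 2, 0], [0, 0, 2, 0], [0, 0, 2, 0], [0, 0, 2, 0], [0, 0, 0, 0], [0, 0, 0, 0], [0, 0, 0, 0]]

```text
t: 37.7
eef_pos: [0.6187, -0.0298, 0.086]
ee_rot: [3.141, 0.0, -0.229]
force: [-0.6, -2.9, -0.9]
width: 0.0555
gripper_force: 10.0
```

```bash
python3 - <<'E'
from to import *
s=st()
im=eyes.grab_frame("scene");u,v=proj("scene",s["eef_pos"])[0].round().astype(int);cv2.imwrite("pics/g8.png",cv2.resize(im[v-45:v+45,u-50:u+50],None,fx=6,fy=6,interpolation=2)[:,:,::-1])
E
```

```text
{'t': 37.7, 'eef_pos': [0.6187, -0.0298, 0.086], 'ee_rot': [3.1415, 0.0004, -0.2289], 'force': [-0.5769, -2.8694, -0.9241], 'width': 0.0555, 'gripper_force': 9.9976, 'q': [0.2666, 0.3896, -0.2896, -0.0001, -0.892, 1.0754]}
```

View pics/g8.png

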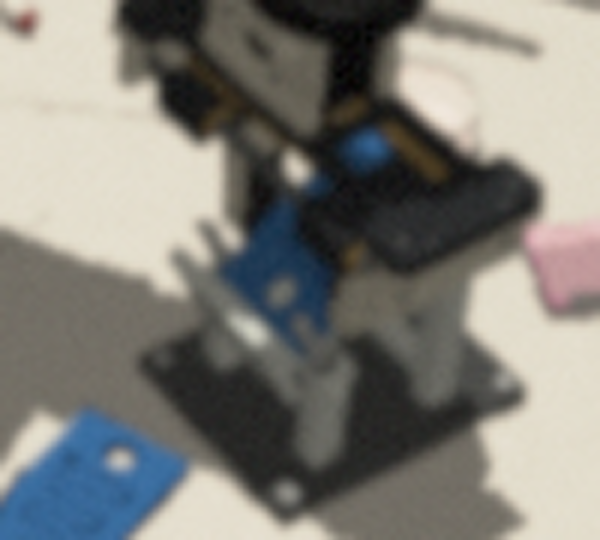

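Emit:
servo_tool:
  series:
    - [[0, 1, 2, 0], [0, 0, 1, 0], [0, 0, 0, 0], [0, 0, 0, 0], [0, 0, 0, 0], [0, 0, 0, 0], [0, 0, 0, 0], [0, 0, 0, 0], [0, 0, 0, 0], [0, 0, 0, 0]]

```text
t: 38.58
eef_pos: [0.6187, -0.0307, 0.0833]
ee_rot: [-3.142, -0.0, -0.229]
force: [0.1, -0.0, 0.0]
width: 0.0558
gripper_force: 10.0
```

Emit:
servo_tool:
  series:
    - [[0, 0, 0, 0], [0, 0, 0, 0], [0, 0, 0, 0], [0, 0, 0, 0], [0, 0, 0, 0], [0, 0, 0, 0], [0, 0, 0, 0], [0, 0, 0, 0], [0, 0, 0, 0], [0, 0, 0, 0]]
  claw: -1

```text
t: 39.42
eef_pos: [0.6187, -0.0308, 0.0833]
ee_rot: [3.142, -0.0, -0.229]
force: [-0.0, 0.0, 0.4]
width: 0.0878
gripper_force: 0.0
```

Emit:
servo_tool:
  series:
    - [[0, 0, -5, 0], [0, 0, -15, 0], [0, 0, -15, 0], [0, 0, -15, 0], [0, 0, -15, 0], [0, 0, -15, 0], [0, 0, -15, 0], [-30, 0, 0, 0], [-30, 0, 0, 0], [-30, 0, 0, 0]]

```text
t: 40.25
eef_pos: [0.5301, -0.0103, 0.1785]
ee_rot: [-3.141, -0.0, -0.229]
force: [-0.2, 1.1, 0.2]
width: 0.0875
gripper_force: 0.0
```

```bash
python3 - <<'E'
from to import *; from blue import blobs
st()
for n in("scene","top"):
    im=eyes.grab_frame(n)
    for b in blobs(n,im,(95,110,45),(125,255,255),.008,40):
        if 300<b[0]<800: print(n,"blue",b)
E
```

```text
{'t': 40.25, 'eef_pos': [0.5301, -0.0103, 0.1785], 'ee_rot': [-3.1415, -0.0002, -0.2295], 'force': [-0.2435, 1.1032, 0.2336], 'width': 0.0875, 'gripper_force': 0.0, 'q': [0.3507, 0.1592, -0.3757, 0.0, -1.0357, 0.9907]}
scene blue (430, -146, 53, 96, 71, [383.0, 374.0])
scene blue (501, -2, 96, 52, 6, [357.0, 325.0])
scene blue (702, 7, 57, 131, 89, [399.0, 285.0])
top blue (435, -146, 54, 101, 71, [442.0, 287.0])
top blue (568, 1168, 31, 27, 49, [3.0, 230.0])
top blue (656, -54, 64, 85, 75, [411.0, 209.0])
```

Emit:
servo_tool:
  series:
    - [[0, 0, 0, -0.111], [0, 0, 0, -0.111], [0, 0, 0, -0.112], [-22.5, -5.6, 0, 0], [-22.6, -5.6, 0, 0], [0, 0, 30, 0], [0, 0, 30, 0], [0, 0, 30, 0], [0, 0, 30, 0], [0, 0, 20, 0]]

```text
t: 41.18
eef_pos: [0.4843, -0.0042, 0.0365]
ee_rot: [3.141, 0.001, 0.105]
force: [-0.7, -0.4, -0.8]
width: 0.0874
gripper_force: 0.0
```

Emit:
servo_tool:
  series:
    - [[0, 0, 0, 0], [0, 0, 0, 0], [0, 0, 0, 0], [0, 0, 0, 0], [0, 0, 0, 0], [0, 0, 0, 0], [0, 0, 0, 0], [0, 0, 0, 0], [0, 0, 0, 0], [0, 0, 0, 0]]

```text
t: 42.02
eef_pos: [0.485, -0.0039, 0.0384]
ee_rot: [-3.142, -0.0, 0.105]
force: [-0.7, 0.0, -0.5]
width: 0.0875
gripper_force: 0.0
```

```bash
python3 to.py .4841 -.0039 .0025
```

```text
tool delta mm [-0.9 -0.1 35.9] yaw 0.1052
```

Emit:
servo_tool:
  series:
    - [[-1, 0, 6, 0], [0, 0, 6, 0], [0, 0, 6, 0], [0, 0, 6, 0], [0, 0, 5, 0], [0, 0, 3, 0], [0, 0, 2, 0], [0, 0, 2, 0], [0, 0, 0, 0], [0, 0, 0, 0]]

```text
t: 42.85
eef_pos: [0.484, -0.004, 0.0023]
ee_rot: [3.142, -0.0, 0.105]
force: [-0.9, 0.1, -0.6]
width: 0.0874
gripper_force: 0.0
```

Emit:
servo_tool:
  series:
    - [[0, 0, 0, 0], [0, 0, 0, 0], [0, 0, 0, 0], [0, 0, 0, 0], [0, 0, 0, 0], [0, 0, 0, 0], [0, 0, 0, 0], [0, 0, 0, 0], [0, 0, 0, 0], [0, 0, 0, 0]]
  claw: 1
  grip_force: 20

```text
t: 43.68
eef_pos: [0.484, -0.004, 0.0023]
ee_rot: [3.142, -0.0, 0.105]
force: [-0.0, 0.8, 2.4]
width: 0.0557
gripper_force: 20.0
```

Emit:
servo_tool:
  series:
    - [[0, 0, 0, 0], [0, 0, -2, 0], [0, 0, -10, 0], [0, 0, -25, 0], [0, 0, -30, 0], [0, 0, -30, 0], [0, 0, -30, 0], [0, 0, -30, 0.111], [0, 0, -15, 0.111], [0, 0, 0, 0.112]]

```text
t: 44.52
eef_pos: [0.486, -0.0035, 0.1784]
ee_rot: [-3.138, -0.006, -0.234]
force: [1.0, -0.9, -0.8]
width: 0.0558
gripper_force: 20.0
```

```bash
python3 - <<'E'
from to import *
H=np.array([np.cos(.229),-np.sin(.229)]);p=np.array([.634,-.0340])+H*-.0194;print(p);delta(*p,.13)
E
```

```text
[ 0.61510646 -0.02959613]
tool delta mm [131.3  -4.4  49.2] yaw -0.2337
```

Emit:
servo_tool:
  series:
    - [[18.7, -0.6, 0, 0], [18.7, -0.6, 0, 0], [18.7, -0.6, 0, 0], [18.7, -0.6, 0, 0], [18.7, -0.6, 0, 0], [18.7, -0.6, 0, 0], [18.7, -0.6, 0, 0], [0, 0, 0, 0], [0, 0, 0, 0], [0, 0, 0, 0]]

```text
t: 45.35
eef_pos: [0.6117, -0.0297, 0.1737]
ee_rot: [3.141, 0.001, -0.229]
force: [0.7, -0.3, 0.2]
width: 0.0556
gripper_force: 20.0
```

```bash
python3 to.py .6154 -.0301 .130
```

```text
tool delta mm [ 3.8 -0.5 43.7] yaw -0.2292
```

Emit:
servo_tool:
  series:
    - [[3.8, -0.5, 10, 0], [0, 0, 10, 0], [0, 0, 10, 0], [0, 0, 10, 0], [0, 0, 8, 0], [0, 0, 0, 0], [0, 0, 0, 0], [0, 0, 0, 0], [0, 0, 0, 0], [0, 0, 0, 0]]
  grip_force: 10

```text
t: 46.18
eef_pos: [0.6166, -0.03, 0.1269]
ee_rot: [-3.141, -0.001, -0.229]
force: [0.0, -0.4, -0.0]
width: 0.0561
gripper_force: 10.0
```

Emit:
servo_tool:
  series:
    - [[0, 0, 2, 0], [0, 0, 2, 0], [0, 0, 2, 0], [0, 0, 2, 0], [0, 0, 2, 0], [0, 0, 2, 0], [0, 0, 2, 0], [0, 0, 2, 0], [0, 0, 0, 0], [0, 0, 0, 0]]

```text
t: 47.02
eef_pos: [0.6162, -0.03, 0.1101]
ee_rot: [3.141, 0.0, -0.229]
force: [0.3, -0.9, -0.3]
width: 0.0562
gripper_force: 10.0
```

Emit:
servo_tool:
  series:
    - [[0, 0, 2, 0], [0, 0, 2, 0], [0, 0, 2, 0], [0, 0, 2, 0], [0, 0, 2, 0], [0, 0, 2, 0], [0, 0, 2, 0], [0, 0, 2, 0], [0, 0, 1, 0], [0, 0, 0, 0]]

```text
t: 47.85
eef_pos: [0.616, -0.03, 0.0929]
ee_rot: [3.141, 0.001, -0.229]
force: [0.5, -0.2, 0.0]
width: 0.0558
gripper_force: 10.0
```

Emit:
servo_tool:
  series:
    - [[0, 0, 1, 0], [0, 0, 1, 0], [0, 0, 0, 0], [0, 0, 0, 0], [0, 0, 0, 0], [0, 0, 0, 0], [0, 0, 0, 0], [0, 0, 0, 0], [0, 0, 0, 0], [0, 0, 0, 0]]

```text
t: 48.68
eef_pos: [0.6162, -0.03, 0.0912]
ee_rot: [3.142, 0.0, -0.229]
force: [0.2, 0.4, 0.0]
width: 0.0561
gripper_force: 10.0
```

Emit:
servo_tool:
  series:
    - [[0, 0, 0, 0], [0, 0, 0, 0], [0, 0, 0, 0], [0, 0, 0, 0], [0, 0, 0, 0], [0, 0, 0, 0], [0, 0, 0, 0], [0, 0, 0, 0], [0, 0, 0, 0], [0, 0, 0, 0]]
  claw: -1

```text
t: 49.52
eef_pos: [0.6163, -0.03, 0.0913]
ee_rot: [-3.142, -0.0, -0.229]
force: [-0.5, 0.4, -0.3]
width: 0.0875
gripper_force: 0.0
```

Emit:
servo_tool:
  series:
    - [[0, 0, -5, 0], [0, 0, -15, 0], [0, 0, -15, 0], [0, 0, -15, 0], [0, 0, -15, 0], [0, 0, -15, 0], [-30, 0, 0, 0], [-30, 0, 0, 0], [-30, 0, 0, 0], [-30, 0, 0, 0.103]]

```text
t: 50.35
eef_pos: [0.4981, -0.0028, 0.1714]
ee_rot: [-3.142, -0.0, -0.331]
force: [0.6, 0.0, 0.0]
width: 0.0876
gripper_force: 0.0
```

```bash
python3 - <<'E'
from to import *; from blue import blobs
for n in("scene","top"):
    im=eyes.grab_frame(n)
    for b in blobs(n,im,(95,110,45),(125,255,255),.008,40):
        if 300<b[0]<800: print(n,"blue",b)
delta(.4155,-.1401,.04)
E
```

```text
scene blue (430, -146, 53, 96, 71, [383.0, 373.0])
scene blue (705, 10, 139, 62, 2, [399.0, 284.0])
top blue (433, -145, 53, 97, 70, [443.0, 289.0])
top blue (566, 1166, 26, 28, 56, [3.0, 230.0])
top blue (646, -52, 65, 107, 74, [411.0, 215.0])
tool delta mm [-30.4 156.3 131.9] yaw -0.3357
```

Emit:
servo_tool:
  series:
    - [[-6.7, 31.3, 0, 0], [-6.7, 31.3, 0, 0], [-6.7, 31.3, 0, 0], [-6.7, 31.3, 0, 0], [-6.6, 31.4, 10, 0], [0, 0, 30, 0], [0, 0, 30, 0], [0, 0, 30, 0], [0, 0, 30, 0], [0, 0, 0, 0]]

```text
t: 51.28
eef_pos: [0.4136, -0.1403, 0.0373]
ee_rot: [3.139, 0.007, -0.333]
force: [-1.5, 0.2, -0.5]
width: 0.0875
gripper_force: 0.0
```

Emit:
servo_tool:
  series:
    - [[0, 0, 0, 0], [0, 0, 0, 0], [0, 0, 0, 0], [0, 0, 0, 0], [0, 0, 0, 0], [0, 0, 0, 0], [0, 0, 0, 0], [0, 0, 0, 0], [0, 0, 0, 0], [0, 0, 0, 0]]

```text
t: 52.12
eef_pos: [0.4168, -0.14, 0.0413]
ee_rot: [3.142, 0.0, -0.332]
force: [1.2, -0.3, 0.9]
width: 0.0875
gripper_force: 0.0
```

```bash
python3 to.py .4155 -.1401 .0025
```

```text
tool delta mm [-1.2  0.5 38.8] yaw -0.3317
```

Emit:
servo_tool:
  series:
    - [[-1.2, 0.5, 6, 0], [0, 0, 6, 0], [0, 0, 6, 0], [0, 0, 6, 0], [0, 0, 6, 0], [0, 0, 4, 0], [0, 0, 2.5, 0], [0, 0, 2, 0], [0, 0, 0, 0], [0, 0, 0, 0]]

```text
t: 52.95
eef_pos: [0.4155, -0.1401, 0.0028]
ee_rot: [3.142, 0.0, -0.332]
force: [0.1, 0.1, -0.1]
width: 0.088
gripper_force: 0.0
```

Emit:
servo_tool:
  series:
    - [[0, 0, 0, 0], [0, 0, 0, 0], [0, 0, 0, 0], [0, 0, 0, 0], [0, 0, 0, 0], [0, 0, 0, 0], [0, 0, 0, 0], [0, 0, 0, 0], [0, 0, 0, 0], [0, 0, 0, 0]]
  claw: 1
  grip_force: 20

```text
t: 53.78
eef_pos: [0.4155, -0.1401, 0.0028]
ee_rot: [-3.142, -0.0, -0.332]
force: [-0.6, 1.1, 2.2]
width: 0.0559
gripper_force: 20.0
```

Emit:
servo_tool:
  series:
    - [[0, 0, 0, 0], [0, 0, -2, 0], [0, 0, -10, 0], [0, 0, -25, 0], [0, 0, -30, 0], [0, 0, -30, 0], [0, 0, -30, 0], [0, 0, -30, -0.103], [0, 0, -20, 0], [0, 0, 0, 0]]

```text
t: 54.62
eef_pos: [0.4178, -0.1402, 0.1842]
ee_rot: [-3.14, -0.007, -0.228]
force: [1.5, -0.1, -0.5]
width: 0.0555
gripper_force: 20.0
```

```bash
python3 to.py .6123 -.0290 .140
```

```text
tool delta mm [ 164.  -152.1   45.6] yaw -0.2277
```

Emit:
servo_tool:
  series:
    - [[20.7, -19, 0, 0], [20.7, -19, 0, 0], [20.7, -19, 0, 0], [20.7, -19, 0, 0], [20.7, -19, 0, 0], [20.7, -19, 0, 0], [20.7, -19, 0, 0], [20.7, -19, 0, 0], [0, 0, 0, 0], [0, 0, 0, 0]]

```text
t: 55.45
eef_pos: [0.6115, -0.0289, 0.1778]
ee_rot: [3.141, 0.003, -0.228]
force: [-0.6, 0.3, -0.5]
width: 0.0553
gripper_force: 20.0
```

```bash
python3 to.py .6123 -.0292 .135
```

```text
tool delta mm [ 1.   0.1 42.8] yaw -0.2285
```

Emit:
servo_tool:
  series:
    - [[0.5, 0, 10, 0], [0, 0, 10, 0], [0, 0, 10, 0], [0, 0, 10, 0], [0, 0, 5, 0], [0, 0, 0, 0], [0, 0, 0, 0], [0, 0, 0, 0], [0, 0, 0, 0], [0, 0, 0, 0]]
  grip_force: 10

```text
t: 56.28
eef_pos: [0.6121, -0.0296, 0.1354]
ee_rot: [-3.141, -0.001, -0.229]
force: [-0.4, 0.2, 0.2]
width: 0.0557
gripper_force: 10.0
```

Emit:
servo_tool:
  series:
    - [[0, 0, 2, 0], [0, 0, 2, 0], [0, 0, 2, 0], [0, 0, 2, 0], [0, 0, 2, 0], [0, 0, 2, 0], [0, 0, 2, 0], [0, 0, 2, 0], [0, 0, 2, 0], [0, 0, 0, 0]]

```text
t: 57.12
eef_pos: [0.6116, -0.0297, 0.1163]
ee_rot: [3.141, 0.0, -0.229]
force: [-0.2, -0.2, -0.2]
width: 0.0556
gripper_force: 10.0
```

Emit:
servo_tool:
  series:
    - [[0, 0, 2, 0], [0, 0, 2, 0], [0, 0, 2, 0], [0, 0, 2, 0], [0, 0, 2, 0], [0, 0, 2, 0], [0, 0, 2, 0], [0, 0, 2, 0], [0, 0, 0, 0], [0, 0, 0, 0]]

```text
t: 57.95
eef_pos: [0.6116, -0.0297, 0.1005]
ee_rot: [3.141, 0.0, -0.229]
force: [0.6, -0.6, 0.3]
width: 0.056
gripper_force: 10.0
```

Emit:
servo_tool:
  series:
    - [[0, 0, 1, 0], [0, 0, 0.5, 0], [0, 0, 0, 0], [0, 0, 0, 0], [0, 0, 0, 0], [0, 0, 0, 0], [0, 0, 0, 0], [0, 0, 0, 0], [0, 0, 0, 0], [0, 0, 0, 0]]

```text
t: 58.78
eef_pos: [0.6117, -0.0297, 0.0992]
ee_rot: [3.142, 0.0, -0.229]
force: [-0.0, 0.9, -0.1]
width: 0.0559
gripper_force: 10.0
```

Emit:
servo_tool:
  series:
    - [[0, 0, 0, 0], [0, 0, 0, 0], [0, 0, 0, 0], [0, 0, 0, 0], [0, 0, 0, 0], [0, 0, 0, 0], [0, 0, 0, 0], [0, 0, 0, 0], [0, 0, 0, 0], [0, 0, 0, 0]]
  claw: -1

```text
t: 59.62
eef_pos: [0.6117, -0.0297, 0.0992]
ee_rot: [3.142, 0.0, -0.229]
force: [-0.3, 0.2, -0.5]
width: 0.0873
gripper_force: 0.0
```

Emit:
servo_tool:
  series:
    - [[0, 0, -5, 0], [0, 0, -15, 0], [0, 0, -15, 0], [0, 0, -15, 0], [0, 0, -15, 0], [-10, 0, -15, 0], [-30, -20, 0, 0], [-30, -25, 0, 0], [-30, -25, 0, 0], [-30, -25, 0, 0]]

```text
t: 60.45
eef_pos: [0.5056, 0.0931, 0.1797]
ee_rot: [-3.141, -0.001, -0.23]
force: [-0.7, 0.8, 0.1]
width: 0.0874
gripper_force: 0.0
```

```bash
python3 - <<'E'
from to import *; from blue import blobs
a=[]
for n in("scene","top"):
    im=eyes.grab_frame(n)
    u,v=proj(n,[.63,-.033,.1])[0].round().astype(int);a.append(cv2.resize(im[v-32:v+32,u-32:u+32],None,fx=6,fy=6,interpolation=2))
    for b in blobs(n,im,(95,110,45),(125,255,255),.008,20):
        if 300<b[0]<800: print(n,"blue",b)
    for d in trace(n,"cover")[:2]:
        m=d["mask"].astype(np.uint8);c=max(cv2.findContours(m,0,1)[0],key=cv2.contourArea)
        P=np.array([ray(n,p[0],.01)[:2] for p in c]);print(n,d["conf"],cv2.minAreaRect((P*1000).astype(np.float32)))
    # white ports: mean of bright px inside the hull
    g=cv2.cvtColor(im,cv2.COLOR_RGB2HSV);q=cv2.inRange(g,(0,0,0),(180,255,70));
cv2.imwrite("pics/g9.png",np.hstack(a)[:,:,::-1]);st()
E
```

```text
scene blue (707, 13, 143, 68, 0, [400.0, 283.0])
scene 0.76 ((570.5418090820312, 197.18527221679688), (65.48979187011719, 102.98015594482422), 70.69573211669922)
top blue (568, 1163, 33, 21, 6, [2.0, 230.0])
top blue (663, -59, 64, 74, 71, [414.0, 209.0])
top blue (736, 342, 41, 11, 70, [282.0, 182.0])
top 0.91 ((574.822998046875, 200.1456298828125), (57.48749542236328, 100.94129943847656), 72.89537048339844)
{'t': 60.65, 'eef_pos': [0.5065, 0.0934, 0.1802], 'ee_rot': [-3.1407, -0.0011, -0.2259], 'force': [0.368, 0.8017, -0.2108], 'width': 0.0877, 'gripper_force': 0.0, 'q': [0.5642, 0.1316, -0.4051, 0.0002, -1.0327, 0.7806]}
```

View pics/g9.png

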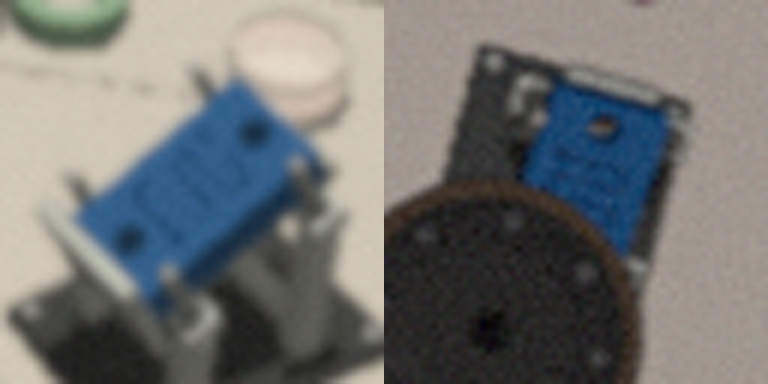

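Emit:
servo_tool:
  series:
    - [[0, 0, 0, 0.076], [8, -30.2, 0, 0], [8, -30.2, 0, 0], [8, -30.2, 0, 0], [8, -30.1, 0, 0], [0, 0, 30, 0], [0, 0, 30, 0], [0, 0, 30, 0], [0, 0, 30, 0], [0, 0, 20, 0]]

```text
t: 61.48
eef_pos: [0.5731, 0.196, 0.0361]
ee_rot: [3.139, 0.002, -0.307]
force: [0.1, -0.3, -0.9]
width: 0.0874
gripper_force: 0.0
```

Emit:
servo_tool:
  series:
    - [[0, 0, 0, 0], [0, 0, 0, 0], [0, 0, 0, 0], [0, 0, 0, 0], [0, 0, 0, 0], [0, 0, 0, 0], [0, 0, 0, 0], [0, 0, 0, 0], [0, 0, 0, 0], [0, 0, 0, 0]]

```text
t: 62.32
eef_pos: [0.5734, 0.198, 0.0394]
ee_rot: [-3.141, -0.0, -0.305]
force: [0.5, -0.2, -0.0]
width: 0.0876
gripper_force: 0.0
```

```bash
python3 to.py .573 .199 .004
```

```text
tool delta mm [-0.7 -0.8 35.4] yaw -0.3046
```

Emit:
servo_tool:
  series:
    - [[-0.7, -0.8, 6, 0], [0, 0, 6, 0], [0, 0, 6, 0], [0, 0, 6, 0], [0, 0, 5, 0], [0, 0, 3, 0], [0, 0, 2, 0], [0, 0, 1.5, 0], [0, 0, 0, 0], [0, 0, 0, 0]]

```text
t: 63.15
eef_pos: [0.5731, 0.1989, 0.0039]
ee_rot: [-3.141, -0.0, -0.305]
force: [0.8, 0.1, -1.0]
width: 0.0877
gripper_force: 0.0
```

Emit:
servo_tool:
  series:
    - [[0, 0, 0, 0], [0, 0, 0, 0], [0, 0, 0, 0], [0, 0, 0, 0], [0, 0, 0, 0], [0, 0, 0, 0], [0, 0, 0, 0], [0, 0, 0, 0], [0, 0, 0, 0], [0, 0, 0, 0]]
  claw: 1
  grip_force: 20

```text
t: 63.98
eef_pos: [0.5731, 0.1989, 0.0039]
ee_rot: [-3.141, -0.0, -0.305]
force: [0.3, 0.3, 1.6]
width: 0.0558
gripper_force: 20.0
```

Emit:
servo_tool:
  series:
    - [[0, 0, 0, 0], [0, 0, -2, 0], [0, 0, -10, 0], [0, 0, -25, 0], [0, 0, -30, 0], [0, 0, -30, 0], [0, 0, -30, 0], [0, 0, -30, -0.076], [0, 0, -25, 0], [0, 0, 0, 0]]

```text
t: 64.82
eef_pos: [0.5755, 0.1999, 0.1928]
ee_rot: [-3.136, -0.007, -0.228]
force: [0.8, 0.4, -1.1]
width: 0.0551
gripper_force: 20.0
```

Emit:
servo_tool:
  series:
    - [[12, 24, 0, 0], [12, 24, 0, 0], [12, 24, 0, 0], [12, 24, 0, 0], [12, 24, 0, 0], [12, 24, 0, 0], [12, 24, 0, 0], [12, 24, 0, 0], [0, 0, 0, 0], [0, 0, 0, 0]]

```text
t: 65.65
eef_pos: [0.6227, -0.0114, 0.1858]
ee_rot: [3.141, 0.0, -0.232]
force: [-0.5, -0.5, -0.7]
width: 0.0559
gripper_force: 20.0
```

```bash
python3 to.py .6251 -.0328 .15
```

```text
tool delta mm [ 7.2 20.2 35.8] yaw -0.2316
```

Emit:
servo_tool:
  series:
    - [[3.6, 10.1, 0, 0], [3.6, 10.1, 0, 0], [0, 0, 9, 0], [0, 0, 9, 0], [0, 0, 9, 0], [0, 0, 9, 0], [0, 0, 0, 0], [0, 0, 0, 0], [0, 0, 0, 0], [0, 0, 0, 0]]

```text
t: 66.48
eef_pos: [0.6257, -0.031, 0.1502]
ee_rot: [-3.141, -0.001, -0.228]
force: [-0.1, 1.1, -1.4]
width: 0.0557
gripper_force: 20.0
```

Emit:
servo_tool:
  series:
    - [[0, 0, 2, 0], [0, 0, 2, 0], [0, 0, 2, 0], [0, 0, 2, 0], [0, 0, 2, 0], [0, 0, 2, 0], [0, 0, 2, 0], [0, 0, 2, 0], [0, 0, 0, 0], [0, 0, 0, 0]]
  grip_force: 10

```text
t: 67.32
eef_pos: [0.6251, -0.0315, 0.1335]
ee_rot: [3.141, 0.001, -0.229]
force: [-1.1, -1.9, -0.4]
width: 0.0559
gripper_force: 10.0
```

Emit:
servo_tool:
  series:
    - [[0, 0, 2, 0], [0, 0, 2, 0], [0, 0, 2, 0], [0, 0, 2, 0], [0, 0, 2, 0], [0, 0, 2, 0], [0, 0, 0, 0], [0, 0, 0, 0], [0, 0, 0, 0], [0, 0, 0, 0]]

```text
t: 68.15
eef_pos: [0.6251, -0.0313, 0.1216]
ee_rot: [3.141, 0.0, -0.229]
force: [-1.4, -3.9, -1.3]
width: 0.0558
gripper_force: 10.0
```

Correct 1.2 mm sideways, lower the rest and release.

Emit:
servo_tool:
  series:
    - [[0, 1.2, 1, 0], [0, 0, 1, 0], [0, 0, 1, 0], [0, 0, 1, 0], [0, 0, 1, 0], [0, 0, 0.5, 0], [0, 0, 0, 0], [0, 0, 0, 0], [0, 0, 0, 0], [0, 0, 0, 0]]

```text
t: 68.98
eef_pos: [0.6251, -0.0323, 0.1162]
ee_rot: [-3.142, 0.0, -0.229]
force: [-0.4, -0.3, 0.3]
width: 0.0558
gripper_force: 10.0
```

Emit:
servo_tool:
  series:
    - [[0, 0, 0, 0], [0, 0, 0, 0], [0, 0, 0, 0], [0, 0, 0, 0], [0, 0, 0, 0], [0, 0, 0, 0], [0, 0, 0, 0], [0, 0, 0, 0], [0, 0, 0, 0], [0, 0, 0, 0]]
  claw: -1

```text
t: 69.82
eef_pos: [0.6251, -0.0324, 0.1163]
ee_rot: [3.142, -0.0, -0.229]
force: [1.1, 0.2, 0.5]
width: 0.0878
gripper_force: 0.0
```

Emit:
servo_tool:
  series:
    - [[0, 0, -5, 0], [0, 0, -15, 0], [0, 0, -15, 0], [0, 0, -15, 0], [0, 0, -15, 0], [0, 0, -15, 0], [-20, -20, 0, 0], [-20, -30, 0, 0], [-20, -30, 0, 0], [-20, -30, 0, 0]]

```text
t: 70.65
eef_pos: [0.5715, 0.0938, 0.1969]
ee_rot: [-3.141, -0.001, -0.23]
force: [0.7, 1.0, -0.6]
width: 0.0877
gripper_force: 0.0
```

Emit:
servo_tool:
  series:
    - [[-10, -30, -5, 0], [-10, -30, -5, 0], [-10, -30, -5, 0], [-10, -30, -5, 0], [0, 0, 0, 0], [0, 0, 0, 0], [0, 0, 0, 0], [0, 0, 0, 0], [0, 0, 0, 0], [0, 0, 0, 0]]

```text
t: 71.48
eef_pos: [0.5605, 0.2178, 0.2163]
ee_rot: [3.142, 0.0, -0.23]
force: [0.8, 0.5, -1.1]
width: 0.0874
gripper_force: 0.0
```

```bash
python3 - <<'E'
from to import *
a=[]
for n in("scene","top"):
    im=eyes.grab_frame(n)
    u,v=proj(n,[.63,-.033,.1])[0].round().astype(int);print(n,u,v);a.append(cv2.resize(im[v-32:v+32,u-32:u+32],None,fx=6,fy=6,interpolation=2))
cv2.imwrite("pics/g10.png",np.hstack(a)[:,:,::-1]);st()
E
```

```text
scene 399 281
top 411 215
{'t': 71.5833, 'eef_pos': [0.5605, 0.2181, 0.2163], 'ee_rot': [3.1416, 0.0, -0.2298], 'force': [-0.039, -0.513, -0.4985], 'width': 0.0875, 'gripper_force': 0.0, 'q': [0.6956, 0.2457, -0.1719, -0.0, -1.1532, 0.6453]}
```

View pics/g10.png

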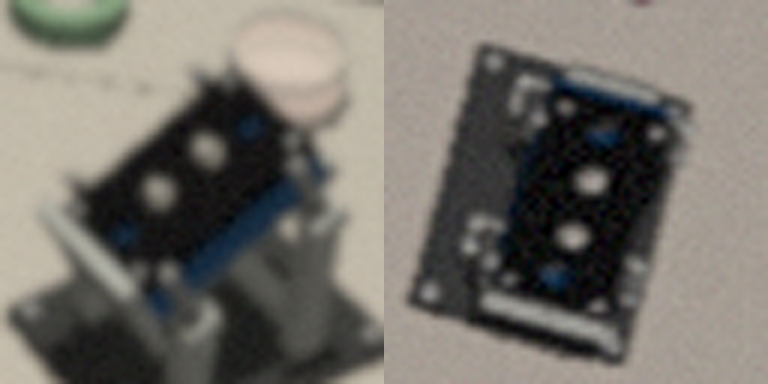

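```bash
python3 - <<'E'
from h import *
from scipy.optimize import least_squares as LS
np.set_printoptions(precision=4,suppress=True)
def bed(p): return Ro.from_euler("zy",[p[2],-np.radians(25)]).as_matrix(),np.array([p[0],p[1],.084])
def pts(p,L):
    R,o=bed(p);return np.array([o+R@np.array(l) for l in L])
L=[[-.014,0,.040],[.014,0,.040],[-.036,0,.031],[.036,0,.031]];p0=[.634,-.032,-.229];M={}
for n in("scene","top"):
    im=eyes.grab_frame(n);G=im.astype(float).mean(2);B=im[...,2].astype(float)-im[...,0];c=proj(n,pts(p0,L));o=[]
    for i,(u,v) in enumerate(c):
        for _ in range(4):
            a,b=round(u),round(v);Y,X=np.mgrid[b-3:b+4,a-3:a+4];q=(G if i<2 else B)[b-3:b+4,a-3:a+4];w=np.clip(q-(q.min()+.45*np.ptp(q)),0,None);u,v=(w*X).sum()/w.sum(),(w*Y).sum()/w.sum()
        o.append((u,v))
    M[n]=np.array(o);print(n,M[n],c)
for k in(2,4):
  for ns in(("scene","top"),("scene",),("top",)):
    r=LS(lambda p:np.concatenate([(proj(n,pts(p,L[:k]))-M[n][:k]).ravel() for n in ns]),p0);print(k,ns,r.x,r.fun)
E
```

```text
scene [[393.0229 280.3939]
 [401.1519 273.3586]
 [387.4864 287.681 ]
 [408.2027 269.8379]] [[392.5144 280.8983]
 [400.7346 273.959 ]
 [386.7327 287.7828]
 [407.7591 270.024 ]]
top [[410.1411 222.0644]
 [413.292  212.8307]
 [406.9666 229.1163]
 [415.3378 205.6844]] [[410.3744 223.3833]
 [413.4612 214.1114]
 [407.4366 229.629 ]
 [415.3214 205.9092]]
2 ('scene', 'top') [ 0.6371 -0.0314 -0.2259] [ 0.0809 -0.2321  0.1383 -0.1468  0.0477  0.2064 -0.0476  0.1571]
2 ('scene',) [ 0.6364 -0.0316 -0.2157] [ 0.0056 -0.0056 -0.0056  0.0058]
2 ('top',) [ 0.6377 -0.0314 -0.2366] [-0.0031  0.0117  0.0031 -0.0117]
4 ('scene', 'top') [ 0.6363 -0.0318 -0.2331] [-0.0529 -0.0107  0.0586  0.1217 -0.3165 -0.4411  0.0457 -0.2635  0.1348
  0.5171  0.109   0.4866  0.3424 -0.2903 -0.0459 -0.5583]
4 ('scene',) [ 0.6359 -0.0322 -0.2177] [ 0.0673  0.1912  0.0726  0.2128 -0.1152 -0.1512 -0.0251 -0.2573]
4 ('top',) [ 0.6364 -0.0314 -0.2492] [-0.0768  0.4563  0.0486  0.4666  0.0149 -0.3822  0.0132 -0.5456]
```

Emit:
servo_tool:
  series:
    - [[-13.8, -25.8, 0, 0], [-13.8, -25.8, 0, 0], [-13.8, -25.8, 0, 0], [-13.9, -25.6, 0, 0], [0, 0, 0, 0], [0, 0, 0, 0], [0, 0, 0, 0], [0, 0, 0, 0], [0, 0, 0, 0], [0, 0, 0, 0]]
  claw: 0

```text
t: 72.52
eef_pos: [0.5302, 0.3308, 0.2164]
ee_rot: [-3.141, -0.0, -0.23]
force: [-0.6, 0.2, 0.2]
width: 0.0438
gripper_force: 0.0
```

```bash
python3 to.py .530 .331 .1075
```

```text
tool delta mm [-3.000e-01 -1.000e-01  1.089e+02] yaw -0.2299
```

Emit:
servo_tool:
  series:
    - [[0, 0, 14, 0], [0, 0, 14, 0], [0, 0, 14, 0], [0, 0, 14, 0], [0, 0, 14, 0], [0, 0, 14, 0], [0, 0, 14, 0], [0, 0, 8, 0], [0, 0, 3, 0], [0, 0, 0, 0]]

```text
t: 73.35
eef_pos: [0.5299, 0.3312, 0.1067]
ee_rot: [3.141, 0.0, -0.229]
force: [1.0, 0.3, 0.5]
width: 0.0437
gripper_force: 0.0
```

Emit:
servo_tool:
  series:
    - [[0, 0, 0, 0], [0, 0, 0, 0], [0, 0, 0, 0], [0, 0, 0, 0], [0, 0, 0, 0], [0, 0, 0, 0], [0, 0, 0, 0], [0, 0, 0, 0], [0, 0, 0, 0], [0, 0, 0, 0]]
  claw: 1
  grip_force: 10

```text
t: 74.18
eef_pos: [0.53, 0.3314, 0.1077]
ee_rot: [3.141, -0.0, -0.229]
force: [-0.9, -3.5, 5.2]
width: 0.0222
gripper_force: 10.0
```

Emit:
servo_tool:
  series:
    - [[0, 0, -5, 0], [0, 0, -5, 0], [0, 0, -5, 0], [0, 0, -5, 0], [0, 0, -5, 0], [0, 0, -5, 0], [0, 0, -5, 0], [0, 0, -5, 0], [0, 0, 0, 0], [0, 0, 0, 0]]

```text
t: 75.02
eef_pos: [0.5301, 0.3318, 0.1478]
ee_rot: [-3.141, -0.0, -0.229]
force: [-0.7, -2.5, -0.2]
width: 0.0219
gripper_force: 10.0
```

Emit:
servo_tool:
  series:
    - [[-4, 1, 0, 0], [-5, 1, 0, 0], [-5, 0, 0, 0], [-5, 0, 0, 0], [-5, 0, 0, 0], [-5, 0, 0, 0], [-5, 0, 0, 0], [-5, 0, 0, 0], [-5, 0, 0, 0], [-3, 0, 0, 0]]
  grip_force: 8

```text
t: 75.85
eef_pos: [0.483, 0.3406, 0.1473]
ee_rot: [-3.141, 0.0, -0.229]
force: [0.7, -0.1, -0.6]
width: 0.0221
gripper_force: 8.0
```

Emit:
servo_tool:
  series:
    - [[0, 0, 0, 0], [0, 0, 0, 0], [0, 0, 0, 0], [0, 0, 0, 0], [0, 0, 0, 0], [0, 0, 0, 0], [0, 0, 0, 0], [0, 0, 0, 0], [0, 0, 0, 0], [0, 0, 0, 0]]
  grip_force: 20

```text
t: 76.68
eef_pos: [0.4837, 0.3404, 0.1473]
ee_rot: [-3.142, -0.0, -0.229]
force: [-0.5, -0.1, -0.7]
width: 0.0213
gripper_force: 20.0
```

Emit:
servo_tool:
  series:
    - [[-3, 0, -6.5, 0], [-3, 0, -6.5, 0], [-3, 0, -6.5, 0], [-3, 0, -6.5, 0], [-3, 0, -6.5, 0], [0, 0, -10, 0], [0, 0, -10, 0], [0, 0, -10, 0], [0, 0, 0, 0], [0, 0, 0, 0]]

```text
t: 77.52
eef_pos: [0.4694, 0.3441, 0.2106]
ee_rot: [-3.14, -0.001, -0.229]
force: [-0.2, -0.1, -0.9]
width: 0.0212
gripper_force: 20.0
```

Emit:
servo_tool:
  series:
    - [[9.5, 23.6, -3, 0], [9.5, 23.6, -3, 0], [9.5, 23.6, -3, 0], [9.5, 23.6, -3, 0], [9.5, 23.6, -2, 0], [9.5, 23.6, -2, 0], [9.5, 23.6, 0, 0], [9.5, 23.6, 0, 0], [9.5, 23.6, 0, 0], [9.5, 23.6, 0, 0]]

```text
t: 78.35
eef_pos: [0.5077, 0.0909, 0.2252]
ee_rot: [3.141, 0.001, -0.229]
force: [0.1, -0.1, -0.5]
width: 0.0214
gripper_force: 20.0
```

Emit:
servo_tool:
  series:
    - [[9.5, 23.6, 0, 0], [9.5, 23.6, 0, 0], [9.5, 23.6, 0, 0], [9.5, 23.6, 0, 0], [0, 0, 0, 0], [0, 0, 0, 0], [0, 0, 0, 0], [0, 0, 0, 0], [0, 0, 0, 0], [0, 0, 0, 0]]

```text
t: 79.18
eef_pos: [0.5236, -0.0075, 0.2257]
ee_rot: [-3.142, 0.0, -0.228]
force: [-0.3, 0.3, -1.2]
width: 0.0218
gripper_force: 20.0
```

```bash
cat > tilt.py <<'E'
from to import *
s=telemetry.get_state();g=np.array(s["eef_pos"])+[0,0,.019];H=np.array([np.cos(.229),-np.sin(.229),0])
im=eyes.grab_frame("scene");G=im.astype(float).mean(2)
def samp(P):
    p=proj("scene",P).astype(np.float32);return cv2.remap(G.astype(np.float32),p[:,:1],p[:,1:],1).ravel()
r=[]
for th in range(0,46,3):
    a=np.radians(th);d=H*np.sin(a)-np.array([0,0,np.cos(a)]);r.append((th,samp([g+d*l for l in(.07,.08,.09,.10,.108,.114,.122,.13)]).round().astype(int).tolist()))
for x in r: print(*x)
E
python3 tilt.py; python3 - <<'E'
from to import *
im=eyes.grab_frame("scene");s=telemetry.get_state();u,v=proj("scene",np.array(s["eef_pos"])+[.03,0,-.05])[0].round().astype(int);print(u,v,proj("scene",np.array(s["eef_pos"])+[0,0,.019]))
cv2.imwrite("pics/g11.png",cv2.resize(im[v-40:v+40,u-50:u+50],None,fx=7,fy=7,interpolation=2)[:,:,::-1]);st()
E
```

```text
0 [207, 208, 207, 206, 208, 208, 208, 207]
3 [206, 207, 208, 207, 208, 207, 207, 208]
6 [206, 207, 208, 207, 206, 207, 206, 207]
9 [207, 206, 207, 205, 199, 201, 205, 208]
12 [207, 207, 208, 202, 190, 175, 172, 187]
15 [207, 206, 206, 204, 195, 184, 165, 148]
18 [184, 200, 200, 190, 191, 167, 132, 139]
21 [134, 157, 162, 141, 117, 101, 84, 75]
24 [94, 97, 95, 90, 85, 71, 44, 27]
27 [93, 102, 110, 122, 131, 121, 58, 25]
30 [103, 157, 184, 193, 196, 172, 86, 30]
33 [103, 167, 203, 204, 202, 175, 91, 30]
36 [97, 145, 199, 206, 202, 181, 104, 34]
39 [92, 121, 187, 206, 205, 194, 134, 50]
42 [82, 100, 164, 202, 205, 202, 151, 63]
45 [78, 90, 134, 188, 204, 203, 167, 81]
375 270 [[368.47541057 255.78012535]]
{'t': 79.2833, 'eef_pos': [0.5236, -0.0076, 0.2258], 'ee_rot': [-3.1415, -0.0, -0.2278], 'force': [-0.347, 0.3272, -0.9406], 'width': 0.0216, 'gripper_force': 19.9999, 'q': [0.3605, 0.1095, -0.3198, -0.0, -1.1414, 0.9825]}
```

Emit:
servo_tool:
  series:
    - [[2.6, 0.7, 5.4, 0], [2.6, 0, 5.4, 0], [2.6, 0, 5.4, 0], [2.6, 0, 5.4, 0], [2.6, 0, 5.4, 0], [2.6, 0, 5.4, 0], [0, 0, 0, 0], [0, 0, 0, 0], [0, 0, 0, 0], [0, 0, 0, 0]]

```text
t: 80.12
eef_pos: [0.5388, -0.0124, 0.1937]
ee_rot: [-3.141, -0.0, -0.229]
force: [-0.2, 0.2, -1.4]
width: 0.0217
gripper_force: 20.0
```

```bash
python3 - <<'E'
from to import *
s=st();H=np.array([np.cos(.229),-np.sin(.229),0]);d=H*np.sin(np.radians(24.5))-[0,0,np.cos(np.radians(24.5))]
tip=np.array(s["eef_pos"])+[0,0,.019]+d*.1165
O=np.array([.636,-.0345,0]);m=O+H*-.047+[0,0,.0996];print("tip",tip,"mouth",m)
a=[]
for n,f in(("scene",9),("top",5)):
    im=eyes.grab_frame(n);u,v=proj(n,m)[0].round().astype(int);print(n,"org",u-22,v-30,"tip",proj(n,tip),"mouth",proj(n,m));a.append(cv2.resize(im[v-30:v+25,u-22:u+22],None,fx=9,fy=9,interpolation=2))
cv2.imwrite("pics/g12.png",np.hstack(a)[:,:,::-1])
E
```

```text
{'t': 80.1167, 'eef_pos': [0.5388, -0.0124, 0.1937], 'ee_rot': [-3.1414, -0.0005, -0.2288], 'force': [-0.1698, 0.1813, -1.4315], 'width': 0.0217, 'gripper_force': 19.9999, 'q': [0.3409, 0.1601, -0.3368, 0.0001, -1.0734, 1.001]}
tip [ 0.58585569 -0.02334574  0.10667283] mouth [ 0.59022699 -0.02383082  0.0996    ]
scene org 365 257 tip [[386.05213758 285.83000396]] mouth [[387.06369486 286.93401699]]
top org 386 199 tip [[407.88444624 230.35043966]] mouth [[407.59194748 229.13821129]]
```

View pics/g12.png

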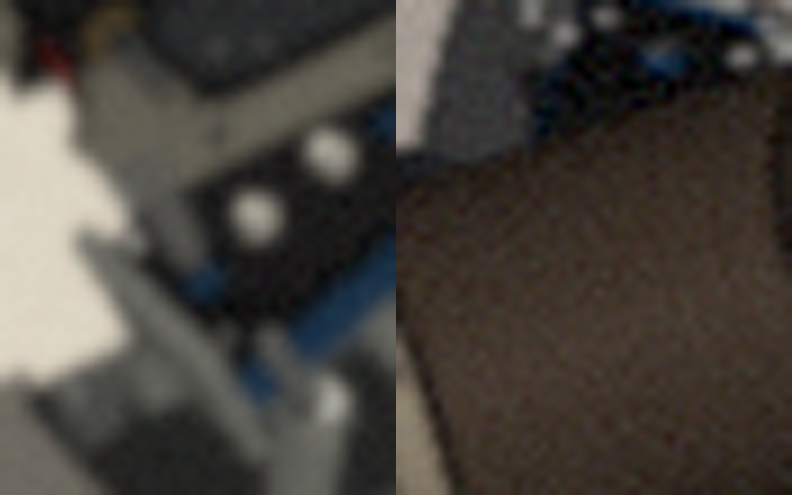

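Emit:
servo_tool:
  series:
    - [[1.3, 0, 2.7, 0], [1.3, 0, 2.7, 0], [1.3, 0, 2.7, 0], [1.3, 0, 2.7, 0], [1.3, 0, 2.7, 0], [1.3, 0, 2.7, 0], [1.3, 0, 2.7, 0], [0, 0, 0, 0], [0, 0, 0, 0], [0, 0, 0, 0]]
  grip_force: 15

```text
t: 81.05
eef_pos: [0.5476, -0.0145, 0.1745]
ee_rot: [3.142, -0.0, -0.229]
force: [0.0, 0.0, -1.3]
width: 0.0217
gripper_force: 15.0
```

Emit:
servo_tool:
  series:
    - [[1.3, 0, 2.7, 0], [1.3, 0, 2.7, 0], [1.3, 0, 2.7, 0], [1.3, 0, 2.7, 0], [1.3, 0, 2.7, 0], [1.3, 0, 2.7, 0], [0, 0, 0, 0], [0, 0, 0, 0], [0, 0, 0, 0], [0, 0, 0, 0]]

```text
t: 81.88
eef_pos: [0.5552, -0.0162, 0.1584]
ee_rot: [-3.142, -0.0, -0.229]
force: [-0.7, 1.0, -0.6]
width: 0.0214
gripper_force: 15.0
```

Emit:
servo_tool:
  series:
    - [[1.3, 0, 2.7, 0], [1.3, 0, 2.7, 0], [1.3, 0, 2.7, 0], [1.3, 0, 2.7, 0], [0, 0, 0, 0], [0, 0, 0, 0], [0, 0, 0, 0], [0, 0, 0, 0], [0, 0, 0, 0], [0, 0, 0, 0]]

```text
t: 82.72
eef_pos: [0.5603, -0.0174, 0.1476]
ee_rot: [-3.142, -0.0, -0.229]
force: [0.4, 0.1, -0.8]
width: 0.0214
gripper_force: 15.0
```

Emit:
servo_tool:
  series:
    - [[1.3, 0, 2.7, 0], [1.3, 0, 2.7, 0], [1.3, 0, 2.7, 0], [1.3, 0, 2.7, 0], [0, 0, 0, 0], [0, 0, 0, 0], [0, 0, 0, 0], [0, 0, 0, 0], [0, 0, 0, 0], [0, 0, 0, 0]]

```text
t: 83.55
eef_pos: [0.5652, -0.0186, 0.1368]
ee_rot: [-3.142, -0.0, -0.229]
force: [-0.4, 0.2, -0.9]
width: 0.0215
gripper_force: 15.0
```

Emit:
servo_tool:
  series:
    - [[0.8, 0, 1.8, 0], [0.8, 0, 1.8, 0], [0.4, 0, 0.9, 0], [0, 0, 0, 0], [0, 0, 0, 0], [0, 0, 0, 0], [0, 0, 0, 0], [0, 0, 0, 0], [0, 0, 0, 0], [0, 0, 0, 0]]

```text
t: 84.38
eef_pos: [0.5671, -0.019, 0.1329]
ee_rot: [3.142, -0.0, -0.229]
force: [-4.1, 1.5, 7.2]
width: 0.0213
gripper_force: 15.0
```

Emit:
servo_tool:
  series:
    - [[0.4, 0, 0.9, 0], [0.4, 0, 0.9, 0], [0.4, 0, 0.9, 0], [0, 0, 0, 0], [0, 0, 0, 0], [0, 0, 0, 0], [0, 0, 0, 0], [0, 0, 0, 0], [0, 0, 0, 0], [0, 0, 0, 0]]

```text
t: 85.22
eef_pos: [0.5686, -0.0193, 0.1307]
ee_rot: [-3.141, -0.001, -0.228]
force: [-4.9, 2.1, 10.8]
width: 0.0217
gripper_force: 15.0
```

Emit:
servo_tool:
  series:
    - [[0, 0, 0, 0], [0, 0, 0, 0], [0, 0, 0, 0], [0, 0, 0, 0], [0, 0, 0, 0], [0, 0, 0, 0], [0, 0, 0, 0], [0, 0, 0, 0], [0, 0, 0, 0], [0, 0, 0, 0]]
  claw: 0

```text
t: 86.05
eef_pos: [0.5684, -0.0193, 0.1294]
ee_rot: [3.142, -0.0, -0.229]
force: [0.5, -0.8, -0.4]
width: 0.0438
gripper_force: 0.0
```

Emit:
servo_tool:
  series:
    - [[0, 0, -10, 0], [0, 0, -20, 0], [0, 0, -20, 0], [0, 0, -20, 0], [0, 0, -20, 0], [0, -20, 0, 0], [0, -30, 0, 0], [0, -30, 0, 0], [0, -30, 0, 0], [0, -30, 0, 0]]

```text
t: 86.88
eef_pos: [0.6004, 0.1183, 0.2207]
ee_rot: [-3.141, -0.001, -0.229]
force: [0.2, -0.0, -0.1]
width: 0.0441
gripper_force: 0.0
```

```bash
python3 - <<'E'
from to import *; from reds import reds
H=np.array([np.cos(.229),-np.sin(.229),0]);n_=np.array([0,0,np.cos(.4363)])-H*np.sin(.4363)
k=np.array([.636,-.0345,0])+H*-.047+[0,0,.0996]+n_*.0565
k2=np.array([.6365,-.0317,0])+H*-.047+[0,0,.0996]+n_*.0565
for n in("scene","top"):
    _,r=reds(n);print(n,[x for x in r if x[1]>20],proj(n,[k,k2]),proj(n,[.571,.403,.1265]))
delta(.571,.4025,.2)
E
```

```text
scene [([470.1, 202.8], 75), ([269.4, 211.0], 48), ([329.5, 224.0], 22), ([380.3, 277.4], 81)] [[381.03554258 276.58200923]
 [380.28773367 275.93685076]] [[269.02085865 212.01967372]]
top [([286.4, 175.4], 51), ([409.0, 236.5], 72)] [[409.08929968 235.12448499]
 [408.06652962 234.91399259]] [[255.52802886 230.45405323]]
tool delta mm [ -92.4 -268.1   20. ] yaw -0.2258
```

Emit:
servo_tool:
  series:
    - [[-9.3, -27, 0, 0], [-9.3, -27, 0, 0], [-9.3, -27, 0, 0], [-9.3, -27, 0, 0], [-9.3, -27, 0, 0], [-9.3, -27, 0, 0], [-9.3, -27, 0, 0], [-9.3, -27, 0, 0], [-9.3, -27, 0, 0], [-9.3, -27, 0, 0]]

```text
t: 87.82
eef_pos: [0.5706, 0.402, 0.2204]
ee_rot: [-3.141, -0.0, -0.229]
force: [0.7, 0.6, 0.1]
width: 0.0436
gripper_force: 0.0
```

Emit:
servo_tool:
  series:
    - [[0, 0, 0, 0], [0, 0, 0, 0], [0, 0, 0, 0], [0, 0, 0, 0], [0, 0, 0, 0], [0, 0, 0, 0], [0, 0, 0, 0], [0, 0, 0, 0], [0, 0, 0, 0], [0, 0, 0, 0]]

```text
t: 88.65
eef_pos: [0.5709, 0.401, 0.2195]
ee_rot: [-3.142, -0.0, -0.229]
force: [-0.3, 0.3, -0.4]
width: 0.0437
gripper_force: 0.0
```

```bash
python3 to.py .571 .4022 .1075
```

```text
tool delta mm [-1.00e-01 -1.20e+00  1.12e+02] yaw -0.2289
```

Emit:
servo_tool:
  series:
    - [[0, -1, 14, 0], [0, 0, 14, 0], [0, 0, 14, 0], [0, 0, 14, 0], [0, 0, 14, 0], [0, 0, 14, 0], [0, 0, 14, 0], [0, 0, 10, 0], [0, 0, 4, 0], [0, 0, 0, 0]]

```text
t: 89.48
eef_pos: [0.5707, 0.4017, 0.1063]
ee_rot: [3.14, 0.001, -0.229]
force: [0.2, -1.3, 0.5]
width: 0.0437
gripper_force: 0.0
```

Emit:
servo_tool:
  series:
    - [[0, 0, 0, 0], [0, 0, 0, 0], [0, 0, 0, 0], [0, 0, 0, 0], [0, 0, 0, 0], [0, 0, 0, 0], [0, 0, 0, 0], [0, 0, 0, 0], [0, 0, 0, 0], [0, 0, 0, 0]]
  claw: 1
  grip_force: 10

```text
t: 90.32
eef_pos: [0.5714, 0.4024, 0.1082]
ee_rot: [-3.141, -0.001, -0.229]
force: [-1.6, 0.0, 5.9]
width: 0.022
gripper_force: 10.0
```

Emit:
servo_tool:
  series:
    - [[0, 0, -5, 0], [0, 0, -5, 0], [0, 0, -5, 0], [0, 0, -5, 0], [0, 0, -5, 0], [0, 0, -5, 0], [0, 0, -5, 0], [0, 0, -5, 0], [0, 0, 0, 0], [0, 0, 0, 0]]

```text
t: 91.15
eef_pos: [0.5711, 0.4022, 0.1479]
ee_rot: [-3.141, -0.0, -0.229]
force: [1.0, 0.2, 0.2]
width: 0.0215
gripper_force: 10.0
```

Emit:
servo_tool:
  series:
    - [[-4, 0, 0, 0], [-5, 0, 0, 0], [-5, 0, 0, 0], [-5, 0, 0, 0], [-5, 0, 0, 0], [-5, 0, 0, 0], [-5, 0, 0, 0], [-5, 0, 0, 0], [-5, 0, 0, 0], [-3.5, 0, 0, 0]]
  grip_force: 8

```text
t: 91.98
eef_pos: [0.5241, 0.4131, 0.1476]
ee_rot: [-3.141, 0.0, -0.229]
force: [0.6, -0.2, -1.0]
width: 0.0218
gripper_force: 8.0
```

Emit:
servo_tool:
  series:
    - [[0, 0, 0, 0], [0, 0, 0, 0], [0, 0, 0, 0], [0, 0, 0, 0], [0, 0, 0, 0], [0, 0, 0, 0], [0, 0, 0, 0], [0, 0, 0, 0], [0, 0, 0, 0], [0, 0, 0, 0]]
  grip_force: 20

```text
t: 92.82
eef_pos: [0.5248, 0.4128, 0.1474]
ee_rot: [3.142, 0.0, -0.229]
force: [1.2, -1.4, -0.5]
width: 0.0215
gripper_force: 20.0
```

Emit:
servo_tool:
  series:
    - [[-3, 0, -6.5, 0], [-3, 0, -6.5, 0], [-3, 0, -6.5, 0], [-3, 0, -6.5, 0], [-3, 0, -6.5, 0], [0, 0, -15, 0], [0, 0, -20, 0], [0, 0, -20, 0], [0, 0, -15, 0], [0, 0, 0, 0]]

```text
t: 93.65
eef_pos: [0.5112, 0.4174, 0.2549]
ee_rot: [-3.136, -0.004, -0.228]
force: [0.3, -0.1, -0.3]
width: 0.0217
gripper_force: 20.0
```

Emit:
servo_tool:
  series:
    - [[10, 22.8, 0, 0], [10, 22.8, 0, 0], [10, 22.8, 0, 0], [10, 22.8, 0, 0], [10, 22.8, 0, 0], [10, 22.8, 0, 0], [10, 22.8, 0, 0], [10, 22.8, 0, 0], [10, 22.8, 0, 0], [10, 22.8, 0, 0]]

```text
t: 94.48
eef_pos: [0.5555, 0.1704, 0.2501]
ee_rot: [-3.141, -0.0, -0.229]
force: [0.2, 0.3, -0.2]
width: 0.0216
gripper_force: 20.0
```

Emit:
servo_tool:
  series:
    - [[10, 22.8, 0, 0], [10, 22.8, 0, 0], [10, 22.8, 0, 0], [10, 22.8, 0, 0], [10, 22.8, 0, 0], [10, 22.8, 0, 0], [10, 22.8, 0, 0], [10, 22.8, 0, 0], [0, 0, 0, 0], [0, 0, 0, 0]]

```text
t: 95.32
eef_pos: [0.5921, -0.0253, 0.2499]
ee_rot: [-3.142, 0.0, -0.231]
force: [-0.7, 0.6, -1.6]
width: 0.0213
gripper_force: 20.0
```

```bash
python3 tilt.py; python3 to.py .5921 -.0248 .2468
```

```text
0 [204, 197, 196, 207, 201, 170, 77, 19]
3 [206, 204, 193, 207, 194, 150, 62, 12]
6 [206, 206, 201, 205, 180, 125, 41, 12]
9 [207, 205, 204, 200, 167, 98, 25, 13]
12 [206, 205, 202, 189, 153, 90, 23, 17]
15 [204, 204, 184, 175, 132, 73, 26, 27]
18 [189, 199, 183, 130, 89, 53, 28, 27]
21 [140, 157, 158, 129, 83, 42, 28, 24]
24 [94, 93, 95, 87, 83, 71, 41, 28]
27 [93, 99, 110, 120, 124, 121, 96, 63]
30 [105, 152, 174, 194, 204, 208, 206, 190]
33 [118, 187, 196, 207, 211, 215, 221, 221]
36 [121, 186, 196, 203, 211, 211, 215, 219]
39 [106, 156, 194, 195, 204, 210, 212, 211]
42 [94, 124, 183, 195, 191, 196, 202, 207]
45 [94, 104, 160, 199, 200, 194, 193, 191]
tool delta mm [0.  0.3 3.1] yaw -0.23
```

Emit:
servo_tool:
  series:
    - [[0, 0, 3, 0], [2.6, 0, 5.6, 0], [2.6, 0, 5.6, 0], [2.6, 0, 5.6, 0], [2.7, 0, 5.6, 0], [0, 0, 0, 0], [0, 0, 0, 0], [0, 0, 0, 0], [0, 0, 0, 0], [0, 0, 0, 0]]
  grip_force: 15

```text
t: 96.2
eef_pos: [0.6027, -0.0266, 0.2249]
ee_rot: [-3.141, -0.001, -0.229]
force: [-0.3, -0.0, -1.2]
width: 0.0214
gripper_force: 15.0
```

```bash
python3 to.py .6024 -.0272 .2241
```

```text
tool delta mm [-0.2  0.6  0.8] yaw -0.2288
```

Emit:
servo_tool:
  series:
    - [[0.9, 0.5, 3.5, 0], [1.3, 0, 2.7, 0], [1.3, 0, 2.7, 0], [1.3, 0, 2.7, 0], [1.3, 0, 2.7, 0], [1.3, 0, 2.7, 0], [1.3, 0, 2.7, 0], [0, 0, 0, 0], [0, 0, 0, 0], [0, 0, 0, 0]]

```text
t: 97.03
eef_pos: [0.611, -0.0292, 0.2049]
ee_rot: [3.142, -0.0, -0.229]
force: [1.1, -0.3, -1.7]
width: 0.0221
gripper_force: 15.0
```

Emit:
servo_tool:
  series:
    - [[1.3, 0, 2.7, 0], [1.3, 0, 2.7, 0], [1.3, 0, 2.7, 0], [1.3, 0, 2.7, 0], [1.3, 0, 2.7, 0], [1.3, 0, 2.7, 0], [0, 0, 0, 0], [0, 0, 0, 0], [0, 0, 0, 0], [0, 0, 0, 0]]

```text
t: 97.87
eef_pos: [0.6187, -0.0309, 0.1889]
ee_rot: [-3.141, -0.0, -0.229]
force: [-0.7, 1.1, -1.4]
width: 0.0214
gripper_force: 15.0
```

Emit:
servo_tool:
  series:
    - [[1.3, 0, 2.7, 0], [1.3, 0, 2.7, 0], [1.3, 0, 2.7, 0], [1.3, 0, 2.7, 0], [0, 0, 0, 0], [0, 0, 0, 0], [0, 0, 0, 0], [0, 0, 0, 0], [0, 0, 0, 0], [0, 0, 0, 0]]

```text
t: 98.7
eef_pos: [0.6236, -0.0321, 0.178]
ee_rot: [3.142, -0.0, -0.229]
force: [0.2, -1.3, -1.7]
width: 0.0215
gripper_force: 15.0
```

Emit:
servo_tool:
  series:
    - [[1.3, 0, 2.7, 0], [1.3, 0, 2.7, 0], [1.3, 0, 2.7, 0], [1.3, 0, 2.7, 0], [0, 0, 0, 0], [0, 0, 0, 0], [0, 0, 0, 0], [0, 0, 0, 0], [0, 0, 0, 0], [0, 0, 0, 0]]

```text
t: 99.53
eef_pos: [0.6286, -0.0333, 0.1671]
ee_rot: [3.142, 0.0, -0.229]
force: [-0.1, -3.0, -1.6]
width: 0.0218
gripper_force: 15.0
```

Emit:
servo_tool:
  series:
    - [[0.8, 0, 1.8, 0], [0.8, 0, 1.8, 0], [0.4, 0, 0.9, 0], [0, 0, 0, 0], [0, 0, 0, 0], [0, 0, 0, 0], [0, 0, 0, 0], [0, 0, 0, 0], [0, 0, 0, 0], [0, 0, 0, 0]]

```text
t: 100.37
eef_pos: [0.6306, -0.0337, 0.1639]
ee_rot: [-3.142, -0.001, -0.228]
force: [-5.2, -1.9, 6.7]
width: 0.0216
gripper_force: 15.0
```

Emit:
servo_tool:
  series:
    - [[0.4, 0, 0.9, 0], [0.4, 0, 0.9, 0], [0.4, 0, 0.9, 0], [0, 0, 0, 0], [0, 0, 0, 0], [0, 0, 0, 0], [0, 0, 0, 0], [0, 0, 0, 0], [0, 0, 0, 0], [0, 0, 0, 0]]

```text
t: 101.2
eef_pos: [0.6321, -0.0341, 0.1617]
ee_rot: [-3.142, -0.002, -0.228]
force: [-6.5, -1.6, 11.1]
width: 0.022
gripper_force: 15.0
```

Emit:
servo_tool:
  series:
    - [[0, 0, 0, 0], [0, 0, 0, 0], [0, 0, 0, 0], [0, 0, 0, 0], [0, 0, 0, 0], [0, 0, 0, 0], [0, 0, 0, 0], [0, 0, 0, 0], [0, 0, 0, 0], [0, 0, 0, 0]]
  claw: 0

```text
t: 102.03
eef_pos: [0.6318, -0.034, 0.1598]
ee_rot: [3.142, 0.0, -0.229]
force: [0.7, -0.3, 0.4]
width: 0.0441
gripper_force: 0.0
```

Emit:
servo_tool:
  series:
    - [[0, 0, -10, 0], [0, 0, -20, 0], [0, 0, -20, 0], [0, 0, -20, 0], [0, 0, -20, 0], [0, -30, 0, 0], [-10, -35, 0, 0], [-10, -35, 0, 0], [-10, -35, 0, 0], [-10, -35, 0, 0]]

```text
t: 102.87
eef_pos: [0.6313, 0.1421, 0.251]
ee_rot: [-3.141, -0.001, -0.229]
force: [0.3, -0.8, -0.5]
width: 0.0439
gripper_force: 0.0
```

```bash
python3 - <<'E'
from to import *; from reds import reds
H=np.array([np.cos(.229),-np.sin(.229),0]);n_=np.array([0,0,np.cos(.4363)])-H*np.sin(.4363);b=H*np.cos(.4363)+[0,0,np.sin(.4363)]
k=np.array([.636,-.0345,.084])+n_*.0905
st()
for n in("scene","top"):
    _,r=reds(n);print(n,[x for x in r if x[1]>20],"expect",proj(n,[k-b*.036,k+b*.036]).round(1).tolist(),"if 10mm high",proj(n,[k+b*.036+.01*n_]).round(1).tolist())
    for nm in("flask_b","timer","tape_roll"): print(nm,[np.round(d["position"],3).tolist() for d in recognise(n,nm)[:3]])
E
```

```text
{'t': 102.8667, 'eef_pos': [0.6313, 0.1421, 0.251], 'ee_rot': [-3.141, -0.0009, -0.2292], 'force': [0.2899, -0.7885, -0.4768], 'width': 0.0439, 'gripper_force': 0.0, 'q': [0.5225, 0.2988, -0.0186, 0.0002, -1.2523, 0.819]}
scene [([470.1, 202.7], 75), ([329.5, 224.0], 22), ([401.3, 258.6], 75), ([380.0, 277.4], 85)] expect [[381.0, 276.6], [402.3, 257.8]] if 10mm high [[401.3, 255.8]]
flask_b [[0.786, -0.096, 0.012]]
timer [[0.658, -0.245, 0.018], [0.562, -0.025, 0.145]]
tape_roll [[0.766, 0.144, 0.019]]
top [([286.5, 175.4], 53), ([417.1, 212.1], 87), ([408.9, 236.5], 72)] expect [[409.1, 235.1], [416.8, 210.5]] if 10mm high [[417.1, 211.5]]
flask_b [[0.783, -0.099, 0.009]]
timer [[0.669, -0.253, 0.013], [0.622, -0.017, 0.102]]
tape_roll []
```

```bash
python3 -c "
from station import ticket
print(ticket.job_done())"
```

```text
the job is handed in; nothing more can be done
None
```

The job is handed in: all three blue layers and the cover (ports up) are stacked on the bed and both pins are pushed home. The flask and timer show no movement, and neither does the tape in the one camera that still saw it. The hand-in returned no verdict, so I can't confirm it passed.

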